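Fetch the back label roll from the holder and load the dispenser

ROBOT

A 7-joint arm with a two-finger parallel gripper is mounted at the origin on the work surface; the furniture and walls round the work are solid. World frame = base frame: x ahead of the robot, y to its left, z up, the work surface at z = 0. Lengths are in m, angles in rad, forces in N, time in s.
With the tool pointing down it reaches from about 0.425 to 1.025 m from the base axis. Payload 3.6 kg.
Tool frame: the origin (TCP) lies on the centre line of the jaws, within the pads' length; the fingertips stand 8 mm ahead of it and the grasp point (between the pads) lies 11 mm behind it; z points along the fingers, y is the direction in which the jaws open and shut (so a half turn about z gives the same grasp; the last joint's range is limited). The gripper opens to 85 mm and grips with 20 to 120 N. Pads are 22 mm wide; open, the fingers measure 114 mm over their backs; the gripper's body (76 mm by 85 mm) begins 54 mm behind the grasp point. The pads swing forward as they close: fully open they stand 13 mm farther back than shut.
Start: joints at [-1.421, 0.591, 0.048, 1.609, -0.033, 0.943, -0.034], TCP at [0.175, 0.704, 0.239] pointing down, gripper open.
Joint ranges: [-2.69, 2.69], [-0.47, 2.24], [-1.27, 1.36], [0.19, 2.51], [-1.53, 4.68], [0.08, 2.07], [-3.09, 3.09]. Speed limits (rad/s): [2.57, 2.57, 3.14, 3.14, 3.14, 3.14, 3.14].

INTERFACE

Orientations are given as a unit quaternion [x, y, z, w].
In Python, from rig import r gives the robot as it stands. The module is installed in compiled form; this text tells all that it offers.
- The arm moves only by the tool drive_tool, never from a script. Its argument "moves" is a list of rows, each an object with "grip": the opening, from 0 (shut) to 1 (fully open); "xyz": the shift along the tool's x, y, z in mm, a list of three; "yaw": the turn about the tool's z in degrees. A call has 1 to 10 rows; each row is the pose to reach, as a shift and turn from the pose commanded when the call began, along the tool's axes at that moment; what a row does not reach only later rows make up. A row lasts 1/10 s, in which the tool goes at most 50 mm and 8.59 degrees, less where a joint would pass 70% of its speed; a pose out of reach is approached as far as the arm can. A call with a gripper value outside its range is refused whole. The fingers move at their own pace and stop on an object; "force" is the grip in N (left out, the last holds). Time passes only in rows, so rows that repeat a pose let the fingers close. It gives the time, the measured TCP pose, the force and the opening at its end, in the units of the state.
- r.observe(): the state, without advancing time (a new reading comes with each control period).
- r.read_camera(name): name is "side" or "top"; returns a dict with "img" (400x640x3 uint8, red, green, blue), "mtx" (3x3 intrinsics, pixels), "dist" ([k1, k2, p1, p2, k3] as OpenCV has them; the pictures are not rectified), "world_to_cam" (4x4, takes a point from world to camera coordinates). Camera axes: x right, y down, z forward; pixel columns grow to the right and rows downward; lengths in m; the calibration is good to about 2 mm. A picture is of the moment at which its call begins. There is no depth.
- r.job_done(): hands the job in, once; it reports no verdict.
The state is a dict: "t": time; "joints": joint angles; "joint_velocities": joint speeds; "effort": joint torques, N m; "eef_pos": TCP position; "eef_rot": TCP orientation; "contact_force": force on the tool from outside, world axes, zero at the start; "wrist_torque": the same for the moment, N m; "finger_gap": opening from 0.0 (shut) to 1.0 (fully open).
Only numpy, scipy, OpenCV 4.12 (cv2) and the standard library are available. Lean on these libraries where they do the work, as an engineer would, in place of code of your own. Each camera call takes 0.05 s, during which the arm holds its last target. There are 200 camera calls.

TASK

The small roll at the back of the roll holder is wanted on the label dispenser, but the wide and the thin roll hang on the rod in front of it. Take those two off and lay them side by side on the two-bar rest, slide the small roll all the way onto the dispenser's spindle, then hang the other two back on the rod, each in the place it had before. Do not let a roll fall on the table, and leave the jar and the date stamp where they stand.

Things in the scene. Friction and masses are not known exactly. Their poses are not given: they have to be found in the camera images.
- wide_roll_center (a point): Centre of the wide white label roll: 68 mm in diameter, 40 mm wide, bore 27 mm, 60 g; its own z axis is the roll's axis. It hangs by its bore on the holder's rod, its axis along the rod, its centre 8 mm below the rod's axis. Of the front and the middle place on the rod it has one and the thin roll the other; which is in front varies. Let go, it rocks briefly.
- thin_roll_center (a point): Centre of the thin brown kraft-paper roll: 64 mm in diameter, 24 mm wide, bore 32 mm, 60 g; its own x axis is the roll's axis. It hangs on the same rod just before or behind the wide roll, its centre 10 mm below the rod's axis.
- small_roll_center (a point): Centre of the small white roll: 52 mm in diameter, 30 mm wide, bore 32 mm, 50 g; its own x axis is the roll's axis. It hangs on the same rod, always rearmost, next to the upright, its centre 10 mm below the rod's axis; it can leave the rod only over the free end.
- roll_holder: Fixed grey stand with one level steel rod, 12 mm thick, along its x axis, 100 mm above the table, from the upright (face x = +100 mm, collar to +93, top 122 mm above the table) to the free end at x = -66 mm, which points roughly to the robot. Origin: table level under the rod. Roll centres start near x = -27, +23, +73 mm. Base plate 225 x 100 mm, 9 mm high.
- roll_rest: Fixed roll rest: two level steel bars, 10 mm thick, along its x axis at y = -20 and +20 mm, axes 30 mm above the table, between wooden ends at x = -85 and +85 mm (70 mm wide, 38 mm high). Origin: table level, middle. A roll lying in the groove, axis along x, has its centre at y = 0, 64 mm (wide) or 61 mm (thin) up. Both fit side by side, say at x = -37 and +37 mm.
- label_dispenser: Fixed dark stand with a level steel spindle, 12 mm thick, along its x axis, 85 mm above the table, from a grey flange (face x = +20 mm) to the free end at x = -41 mm, which points roughly to the robot. Origin: table level under the spot for the roll's middle (x = 0); the roll hangs 10 mm below the spindle's axis. Base 11 mm high; peel head 42 mm high at y = +79 to +130 mm.
- jar: White jar with a red cap, 72 mm in diameter, 121 mm high, loose, standing by the work; origin at the centre of its underside.
- stamp: Date stamp with a round red handle, 34 x 32 mm, 87 mm high, loose, standing upright; origin at its underside.
Mind the look-alikes: they are no part of the job. There is more than one size of the part that bears thin_roll_center; the job needs the middle-sized.

How it is judged:
By the outcome, as a careful person would: the job done as asked, in the order asked, and still so for the second after the job is handed in, with the robot touching nothing.
It also fails if it takes over 138 s, if anything falls off the work surface, if the arm or the gripper's body presses on something with over 40 N, if the wrist force passes 120 N, or if a joint passes its speed limit or range.

## Working session

There is one attempt and no reset: what is moved stays moved. The work goes in short steps, Python scripts to look and compute and a tool call to move; the robot and the scene stay as the last step left them, time stands still between calls to the robot, and variables do not carry over. Pictures are saved under pics/ and viewed, about 12 in all and at most 16, crops included, and the job is handed in when it is done.

Besides the shell and the picture viewer there is one more tool, called after "Call:" by a JSON object that holds its "fn" and its "kwargs", one argument or row to a line. drive_tool: Moves the arm, as the interface text tells. Its arguments: {"type":"object","properties":{"moves":{"type":"array","items":{"type":"object","properties":{"grip":{"type":"number"},"xyz":{"type":"array","items":{"type":"number"}},"yaw":{"type":"number"}}}},"force":{"type":"number"}},"required":["moves"]}

```bash
mkdir -p pics; python3 - <<'E'
from rig import r
import cv2,pickle
o=r.observe()
for k,v in o.items(): print(k,v)
for n in("side","top"):
    c=r.read_camera(n); pickle.dump(c,open(n+"0.pkl","wb"))
    cv2.imwrite(f"pics/{n}0.png",cv2.cvtColor(c["img"],cv2.COLOR_RGB2BGR)); print(c["mtx"],c["dist"],c["world_to_cam"])
E
```

```text
t 0.0
joints [-1.42052357  0.59210655  0.04825558  1.6098512  -0.03331066  0.94268687
 -0.03368638]
joint_velocities [-4.29144162e-04 -1.19923281e-04 -7.59057942e-04 -1.43295451e-03
  3.16780704e-05 -8.88205971e-04  3.93790582e-04]
effort [ 1.07311564e-03 -5.48724496e+01  1.54722489e+00 -1.98117721e+01
  9.35912482e-03  8.84578039e-03 -1.19490423e-05]
eef_pos [0.17475561 0.70277775 0.23813802]
eef_rot [ 1.21523255e-01  9.92587948e-01 -1.12045706e-03 -9.01989213e-05]
contact_force [-0.19559705 -0.59715431  0.03958501]
wrist_torque [-0.01002462  0.00067739  0.02691218]
finger_gap 0.9991559646865942
[[434.93304263   0.         313.75176857]
 [  0.         434.93304263 208.89230262]
 [  0.           0.           1.        ]] [0.00562808 0.         0.         0.         0.        ] [[ 0.97247417 -0.23291847 -0.00655489 -0.53732907]
 [-0.1618263  -0.65487737 -0.73820585  0.13609311]
 [ 0.16764912  0.71894688 -0.67454366  1.02595088]
 [ 0.          0.          0.          1.        ]]
[[425.65910616   0.         320.21569787]
 [  0.         425.65910616 200.74427019]
 [  0.           0.           1.        ]] [-0.10545738  0.          0.          0.          0.        ] [[-0.01553783 -0.99978803  0.01350795  0.00410902]
 [-0.99725326  0.01451714 -0.0726305   0.54950507]
 [ 0.07241901 -0.01459937 -0.99726744  0.99599492]
 [ 0.          0.          0.          1.        ]]
```

View pics/side0.png

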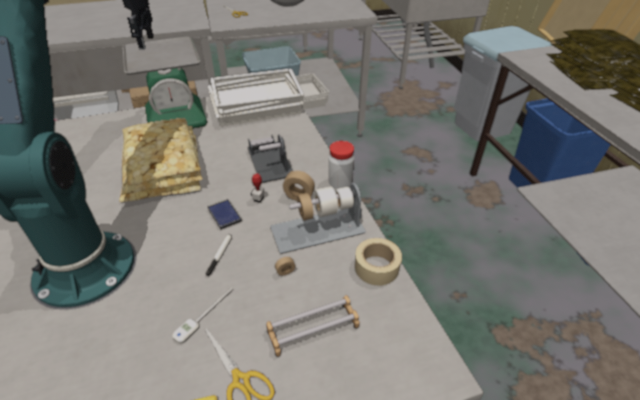

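View pics/top0.png

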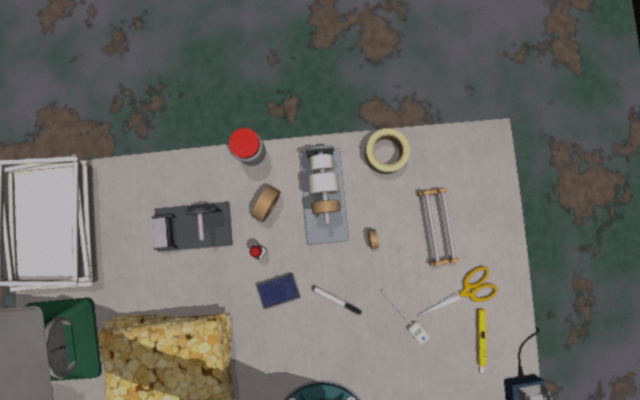

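The side view shows the thin brown roll in front on the rod, around (306,205), with the wide white roll behind it at (328,200) and the small roll rearmost at (346,195). In the top view these are at (326,207), (322,181) and (320,160).
Brown rolls in the top view: the large one lying loose at (265,203), the tiny one at (373,238), and the middle-sized one on the rod at (326,207). The one on the rod fits. I'll confirm it in enlarged crops.

```bash
cat >h.py <<'E'
import numpy as np,cv2,pickle
def proj(c,P):
    T=c["world_to_cam"];return cv2.projectPoints(np.float64(P).reshape(-1,1,3),cv2.Rodrigues(T[:3,:3])[0],T[:3,3],c["mtx"],np.float64(c["dist"]))[0][:,0]
def onplane(c,uv,z):
    T=c["world_to_cam"];n=cv2.undistortPoints(np.float64(uv).reshape(-1,1,2),c["mtx"],np.float64(c["dist"]))[:,0]
    d=np.c_[n,np.ones(len(n))]@T[:3,:3];C=-T[:3,:3].T@T[:3,3]
    return C+d*((z-C[2])/d[:,2])[:,None]
def crop(c,x0,y0,x1,y1,s):
    im=cv2.resize(c["img"][y0:y1,x0:x1],None,fx=s,fy=s,interpolation=cv2.INTER_CUBIC)
    im=cv2.cvtColor(im,cv2.COLOR_RGB2BGR)
    for u in range(-(-x0//10)*10,x1,10):
        cv2.line(im,(int((u-x0+.5)*s),0),(int((u-x0+.5)*s),12 if u%50==0 else 5),(0,0,255),1)
        if u%20==0: cv2.putText(im,str(u),(int((u-x0+.5)*s),22),0,.35,(0,0,255),1)
    for v in range(-(-y0//10)*10,y1,10):
        cv2.line(im,(0,int((v-y0+.5)*s)),(8,int((v-y0+.5)*s)),(0,0,255),1)
        if v%20==0: cv2.putText(im,str(v),(10,int((v-y0+.5)*s)+4),0,.35,(0,0,255),1)
    return im
E
python3 - <<'E'
from h import *
t=pickle.load(open("top0.pkl","rb"));s=pickle.load(open("side0.pkl","rb"))
a=crop(t,290,135,360,255,5); b=crop(t,410,180,470,275,5); 
im=np.zeros((600,655,3),np.uint8); im[:a.shape[0],:a.shape[1]]=a; im[:b.shape[0],355:355+b.shape[1]]=b
cv2.imwrite("pics/c1.png",im)
d=crop(t,145,125,275,260,4);cv2.imwrite("pics/c2.png",d)
e=crop(s,240,125,370,255,4.6);cv2.imwrite("pics/c3.png",e)
E
```

```text
(no output)
```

View pics/c1.png

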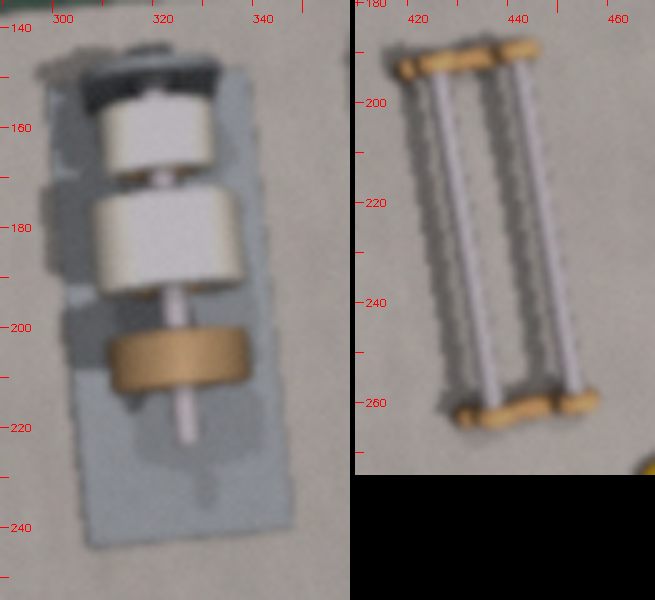

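View pics/c2.png

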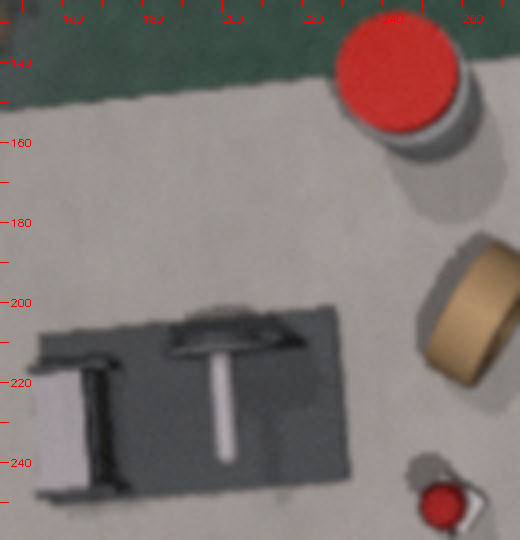

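View pics/c3.png

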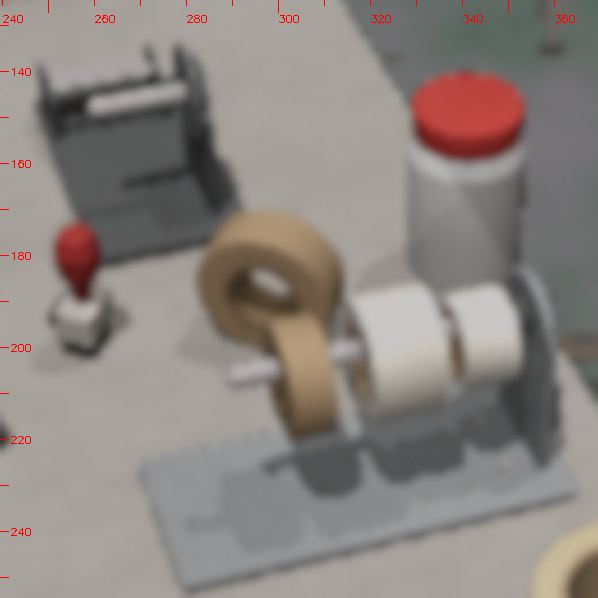

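```bash
python3 - <<'E'
from h import *
np.set_printoptions(precision=4,suppress=True)
from scipy.optimize import least_squares
t=pickle.load(open("top0.pkl","rb"));s=pickle.load(open("side0.pkl","rb"))
def fit(name,obs,g):
    def W(p,L): c,q=np.cos(p[2]),np.sin(p[2]); return [p[0]+c*L[0]-q*L[1],p[1]+q*L[0]+c*L[1],L[2]]
    f=lambda p:np.concatenate([proj(c,W(p,L))[0]-uv for c,L,uv in obs])
    R=least_squares(f,g,loss='soft_l1');print(name,R.x,"res",f(R.x).reshape(-1,2).round(1).tolist());return R.x
print("rod",onplane(t,[[326.9,222.5],[320.1,152.9]],.1), "base",onplane(t,[[307.1,244.1],[348.1,240.1],[338.5,148.1]],.009))
print("disp",onplane(t,[[201.5,240],[199.5,212.5]],.085))
print("rest",onplane(t,[[426.5,193.9],[436.5,260.9],[442.5,191.5],[453.3,257.9]],.03))
H=fit("holder",[(t,(-.066,0,.1),(326.9,222.5)),(t,(.093,0,.1),(320.1,152.9)),(s,(-.066,0,.1),(288.5,206.5))],(.75,0,0))
D=fit("disp",[(t,(-.041,0,.085),(201.5,240)),(t,(.02,0,.085),(199.5,212.5)),(s,(-.041,0,.085),(259.5,148)),(s,(.02,0,.085),(280.2,144.5))],(.6,.3,0))
R=fit("rest",[(t,(.08,.02,.03),(426.5,193.9)),(t,(-.08,.02,.03),(436.5,260.9)),(t,(.08,-.02,.03),(442.5,191.5)),(t,(-.08,-.02,.03),(453.3,257.9))],(.6,-.3,0))
pickle.dump((H,D,R),open("poses.pkl","wb"))
# overlay
def circ(p,x,z,rad,w,c,im):
    a=np.linspace(0,2*np.pi,40)
    for xx in(x-w/2,x+w/2):
        L=np.c_[np.full(40,xx),rad*np.cos(a),z+rad*np.sin(a)];k,q=np.cos(p[2]),np.sin(p[2])
        P=np.c_[p[0]+k*L[:,0]-q*L[:,1],p[1]+q*L[:,0]+k*L[:,1],L[:,2]]
        uv=proj(c,P);uv=(uv-[x0,y0]+.5)*S;cv2.polylines(im,[np.int32(uv)],1,(0,255,0),1)
ims=[]
for c,(x0,y0,x1,y1) in((t,(295,130,360,250)),(s,(265,160,365,260))):
    S=5 if c is t else 4.5; im=crop(c,x0,y0,x1,y1,S)
    circ(H,-.027,.09,.032,.024,c,im);circ(H,.023,.092,.034,.040,c,im);circ(H,.073,.09,.026,.030,c,im)
    ims.append(im)
h=max(i.shape[0] for i in ims);cv2.imwrite("pics/c4.png",np.hstack([np.pad(i,((0,h-i.shape[0]),(0,0),(0,0))) for i in ims]))
# obstacles
print("jar",onplane(t,[[240.5,142.5]],.121),"stamp",onplane(t,[[255,250.5]],.08),"bigbrown",onplane(t,[[265,203]],.05),"tape",onplane(t,[[388,150]],.03),"tiny",onplane(t,[[373,238]],.02))
E
```

```text
rod [[ 0.4957 -0.0169  0.1   ]
 [ 0.6501 -0.0044  0.1   ]] base [[ 0.4466  0.0287  0.009 ]
 [ 0.4546 -0.0698  0.009 ]
 [ 0.6784 -0.0509  0.009 ]]
disp [[0.4608 0.263  0.085 ]
 [0.5223 0.2676 0.085 ]]
rest [[ 0.5615 -0.2583  0.03  ]
 [ 0.4017 -0.2776  0.03  ]
 [ 0.5667 -0.2975  0.03  ]
 [ 0.4078 -0.3186  0.03  ]]
holder [ 0.5576 -0.0117  0.0786] res [[0.0, 1.8], [-0.0, -0.1], [1.7, -0.3]]
disp [0.5007 0.2659 0.0721] res [[0.0, 0.5], [0.1, 0.7], [0.7, -0.2], [0.8, -0.4]]
rest [ 0.4844 -0.288   0.1268] res [[-0.1, 0.1], [0.3, -0.4], [0.1, 0.2], [-0.3, 0.1]]
jar [[0.6718 0.1689 0.121 ]] stamp [[0.436  0.1439 0.08  ]] bigbrown [[0.5439 0.1242 0.05  ]] tape [[ 0.6685 -0.1685  0.03  ]] tiny [[ 0.4587 -0.1285  0.02  ]]
```

View pics/c4.png

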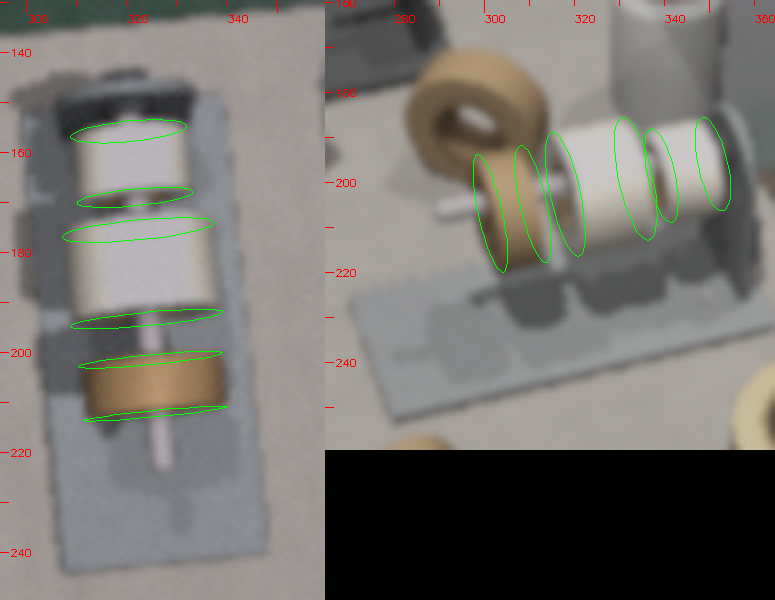

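The overlay agrees with the description to within a few mm. Thin is in front (x≈−26), wide is in the middle (x≈+28) and small is at the rear (≈+74). The thin roll on the rod spans 309–338 px, which is 64 mm and so the middle size. The loose one at (265,203) is larger and the one at (373,238) is tiny, so both are look-alikes.

```bash
cat >go.py <<'E'
# usage: go.py frame x y z(mm, TCP in frame) -> tool-frame shift mm / yaw deg
import sys,pickle
from rig import r
from h import *
from scipy.spatial.transform import Rotation as Ro
H,D,R=pickle.load(open("poses.pkl","rb"));P=dict(H=H,D=D,R=R)
o=r.observe();Q=Ro.from_quat(o["eef_rot"]);p=np.array(o["eef_pos"])
X=Q.as_matrix()[:,0]
def loc(f):
    q=P[f];c,s=np.cos(q[2]),np.sin(q[2]);d=p[:2]-q[:2];return np.r_[c*d[0]+s*d[1],-s*d[0]+c*d[1],p[2]]*1000
a=sys.argv[1:]
while a:
    f=a[0];L=np.float64(a[1:4])/1000;a=a[4:];q=P[f];c,s=np.cos(q[2]),np.sin(q[2])
    W=np.array([q[0]+c*L[0]-s*L[1],q[1]+s*L[0]+c*L[1],L[2]])
    y=np.degrees(-(q[2]+np.pi-np.arctan2(X[1],X[0])));y=(y+180)%360-180
    print(f,"now",loc(f).round(1),"shift",(Q.inv().apply(W-p)*1000).round(1),"yaw",y.round(2))
print("t",o["t"],"F",np.round(o["contact_force"],1),"gap",round(o["finger_gap"],3),"tilt",X.round(3)[2],Q.as_matrix()[2].round(3))
E
python3 - <<'E'
import pickle,numpy as np
H,D,R=pickle.load(open("poses.pkl","rb"));H=H+np.array([0,-.0015,0]);pickle.dump((H,D,R),open("poses.pkl","wb"))
E
python3 go.py H -27 0 240 H -27 0 74
```

```text
H now [-325.3  743.9  238.2] shift [-5.186e+02 -6.110e+02 -4.000e-01] yaw -18.47
H now [-325.3  743.9  238.2] shift [-518.6 -610.7  165.6] yaw -18.47
t 0.1 F [ 0.   0.6 -0.3] gap 1.002 tilt -0.0 [-0.    -0.002 -1.   ]
```

Call:
{"fn": "drive_tool", "kwargs": {
  "moves": [
    {"xyz": [-260,-305,0],"yaw": -9,"grip": 1},
    {"xyz": [-260,-305,0],"yaw": -9,"grip": 1},
    {"xyz": [-260,-305,0],"yaw": -9,"grip": 1},
    {"xyz": [-260,-305,0],"yaw": -18.5,"grip": 1},
    {"xyz": [-519,-611,0],"yaw": -18.5,"grip": 1},
    {"xyz": [-519,-611,0],"yaw": -18.5,"grip": 1},
    {"xyz": [-519,-611,0],"yaw": -18.5,"grip": 1},
    {"xyz": [-519,-611,0],"yaw": -18.5,"grip": 1},
    {"xyz": [-519,-611,0],"yaw": -18.5,"grip": 1},
    {"xyz": [-519,-611,0],"yaw": -18.5,"grip": 1}
  ]
}}

```text
t: 1.1
eef_pos: [0.3977, 0.2536, 0.2392]
eef_rot: [-0.04, 0.999, -0.0, -0.0]
contact_force: [1.2, 0.7, -0.2]
finger_gap: 0.998
```

```bash
python3 go.py H -27 0 240 H -27 0 74
```

```text
H now [-138.4  278.6  239.2] shift [-111.2 -278.6   -0.7] yaw 0.04
H now [-138.4  278.6  239.2] shift [-111.2 -278.6  165.3] yaw 0.04
t 1.1 F [ 1.2  0.7 -0.2] gap 0.998 tilt 0.0 [ 0. -0. -1.]
```

Call:
{"fn": "drive_tool", "kwargs": {
  "moves": [
    {"xyz": [-111,-279,0],"yaw": 0,"grip": 1},
    {"xyz": [-111,-279,0],"yaw": 0,"grip": 1},
    {"xyz": [-111,-279,0],"yaw": 0,"grip": 1},
    {"xyz": [-111,-279,0],"yaw": 0,"grip": 1},
    {"xyz": [-111,-279,0],"yaw": 0,"grip": 1},
    {"xyz": [-111,-279,0],"yaw": 0,"grip": 1},
    {"xyz": [-111,-279,0],"yaw": 0,"grip": 1},
    {"xyz": [-111,-279,40],"yaw": 0,"grip": 1},
    {"xyz": [-111,-279,80],"yaw": 0,"grip": 1},
    {"xyz": [-111,-279,80],"yaw": 0,"grip": 1}
  ]
}}

```text
t: 2.1
eef_pos: [0.5257, -0.0133, 0.1551]
eef_rot: [-0.04, 0.999, 0.0, -0.006]
contact_force: [-0.6, 0.1, 0.3]
finger_gap: 0.999
```

```bash
python3 go.py H -27 0 74; python3 - <<'E'
from rig import r
from h import *
t=r.read_camera("top");s=r.read_camera("side");pickle.dump((t,s),open("p1.pkl","wb"))
a=crop(t,285,130,365,250,5);b=crop(s,265,140,365,250,4)
b=np.pad(b,((0,a.shape[0]-b.shape[0]),(0,0),(0,0)));cv2.imwrite("pics/c5.png",np.hstack([a,b]))
E
```

```text
H now [-31.8   2.4 155.1] shift [-5.7 -2.4 81. ] yaw 0.05
t 2.1 F [-0.6  0.1  0.3] gap 0.999 tilt 0.011 [ 0.011  0.001 -1.   ]
```

View pics/c5.png

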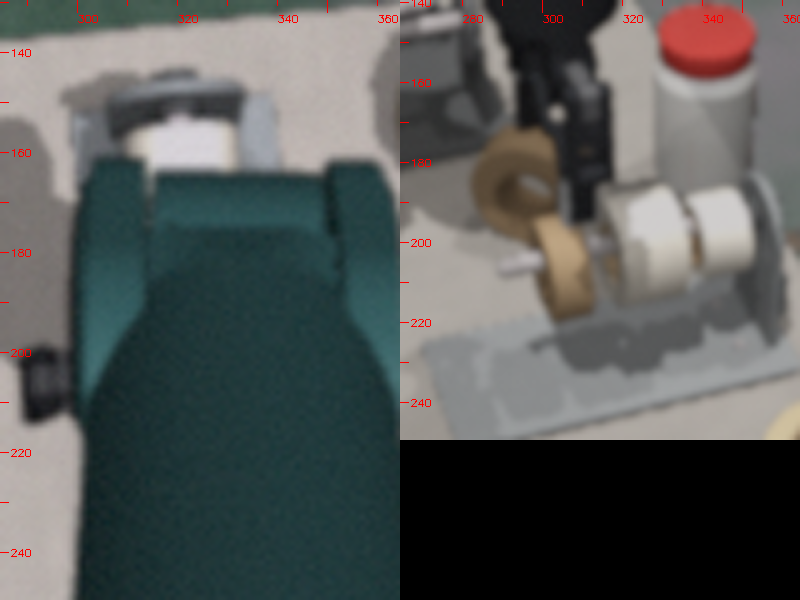

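The top view is now blocked by the arm. The side view shows the open left finger above and behind the thin roll at (305,190), with nothing in its way. I'll descend and grip.

Call:
{"fn": "drive_tool", "kwargs": {
  "moves": [
    {"xyz": [-6,-2,40],"yaw": 0,"grip": 1},
    {"xyz": [-6,-2,60],"yaw": 0,"grip": 1},
    {"xyz": [-6,-2,80],"yaw": 0,"grip": 1},
    {"xyz": [-6,-2,81],"yaw": 0,"grip": 1},
    {"xyz": [-6,-2,81],"yaw": 0,"grip": 1}
  ]
}}

```text
t: 2.7
eef_pos: [0.5374, -0.0149, 0.0798]
eef_rot: [-0.04, 0.999, 0.0, 0.001]
contact_force: [0.5, -0.2, 0.0]
finger_gap: 0.999
```

Call:
{"fn": "drive_tool", "kwargs": {
  "moves": [
    {"xyz": [0,0,0],"yaw": 0,"grip": 0.7},
    {"xyz": [0,0,0],"yaw": 0,"grip": 0.6},
    {"xyz": [0,0,0],"yaw": 0,"grip": 0.6},
    {"xyz": [0,0,0],"yaw": 0,"grip": 0.6},
    {"xyz": [0,0,0],"yaw": 0,"grip": 0.6}
  ],
  "force": 30
}}

```text
t: 3.2
eef_pos: [0.5375, -0.0151, 0.0804]
eef_rot: [-0.04, 0.999, 0.0, 0.002]
contact_force: [-1.4, -0.3, 6.8]
finger_gap: 0.746
```

```bash
python3 go.py H -27 0 84 H -90 0 84
```

```text
H now [-20.2  -0.3  80.4] shift [ 6.8  0.3 -3.6] yaw 0.03
H now [-20.2  -0.3  80.4] shift [69.8  0.3 -3.9] yaw 0.03
t 3.2 F [-1.4 -0.3  6.8] gap 0.746 tilt -0.003 [-0.003  0.    -1.   ]
```

Call:
{"fn": "drive_tool", "kwargs": {
  "moves": [
    {"xyz": [0,0,0],"yaw": 0,"grip": 0.9},
    {"xyz": [0,0,0],"yaw": 0,"grip": 0.9},
    {"xyz": [6,0,5],"yaw": 0,"grip": 0.9},
    {"xyz": [6,0,5],"yaw": 0,"grip": 0.9},
    {"xyz": [6,0,5],"yaw": 0,"grip": 0.6},
    {"xyz": [6,0,5],"yaw": 0,"grip": 0.6},
    {"xyz": [6,0,5],"yaw": 0,"grip": 0.6},
    {"xyz": [6,0,5],"yaw": 0,"grip": 0.6}
  ],
  "force": 30
}}

```text
t: 4.0
eef_pos: [0.5298, -0.0157, 0.0733]
eef_rot: [-0.04, 0.999, -0.0, -0.0]
contact_force: [-0.5, -0.6, 2.4]
finger_gap: 0.75
```

```bash
python3 go.py H -27 0 84
```

```text
H now [-27.9  -0.3  73.3] shift [ -0.9   0.3 -10.7] yaw 0.03
t 4.0 F [-0.5 -0.6  2.4] gap 0.75 tilt 0.001 [ 0.001  0.    -1.   ]
```

Call:
{"fn": "drive_tool", "kwargs": {
  "moves": [
    {"xyz": [0,0,-5],"yaw": 0,"grip": 0.6},
    {"xyz": [0,0,-10],"yaw": 0,"grip": 0.6},
    {"xyz": [0,0,-10],"yaw": 0,"grip": 0.6},
    {"xyz": [0,0,-10],"yaw": 0,"grip": 0.6}
  ]
}}

```text
t: 4.4
eef_pos: [0.5306, -0.0156, 0.0836]
eef_rot: [-0.04, 0.999, 0.0, 0.001]
contact_force: [0.2, 0.7, -0.7]
finger_gap: 0.753
```

Call:
{"fn": "drive_tool", "kwargs": {
  "moves": [
    {"xyz": [20,0,0],"yaw": 0,"grip": 0.6},
    {"xyz": [40,0,0],"yaw": 0,"grip": 0.6},
    {"xyz": [60,0,0],"yaw": 0,"grip": 0.6},
    {"xyz": [70,0,0],"yaw": 0,"grip": 0.6},
    {"xyz": [70,0,0],"yaw": 0,"grip": 0.6},
    {"xyz": [70,0,-40],"yaw": 0,"grip": 0.6},
    {"xyz": [70,0,-80],"yaw": 0,"grip": 0.6},
    {"xyz": [70,0,-100],"yaw": 0,"grip": 0.6},
    {"xyz": [70,0,-100],"yaw": 0,"grip": 0.6},
    {"xyz": [70,0,-100],"yaw": 0,"grip": 0.6}
  ]
}}

```text
t: 5.4
eef_pos: [0.4617, -0.021, 0.1837]
eef_rot: [-0.04, 0.999, 0.0, 0.001]
contact_force: [-0.1, 0.7, -1.8]
finger_gap: 0.752
```

```bash
python3 go.py R 37 0 110 R 37 0 47; python3 - <<'E'
from rig import r
from h import *
t=r.read_camera("top");s=r.read_camera("side")
a=crop(s,240,100,365,250,4);b=crop(t,290,130,370,250,4)
b=np.pad(b,((0,a.shape[0]-b.shape[0]),(0,0),(0,0)));cv2.imwrite("pics/c6.png",np.hstack([a,b])[:,:800])
E
```

```text
R now [ 11.2 267.8 183.7] shift [ -38.3 -266.2   73.8] yaw -2.71
R now [ 11.2 267.8 183.7] shift [ -38.1 -266.2  136.8] yaw -2.71
t 5.4 F [-0.1  0.7 -1.8] gap 0.752 tilt -0.002 [-0.002 -0.    -1.   ]
```

View pics/c6.png

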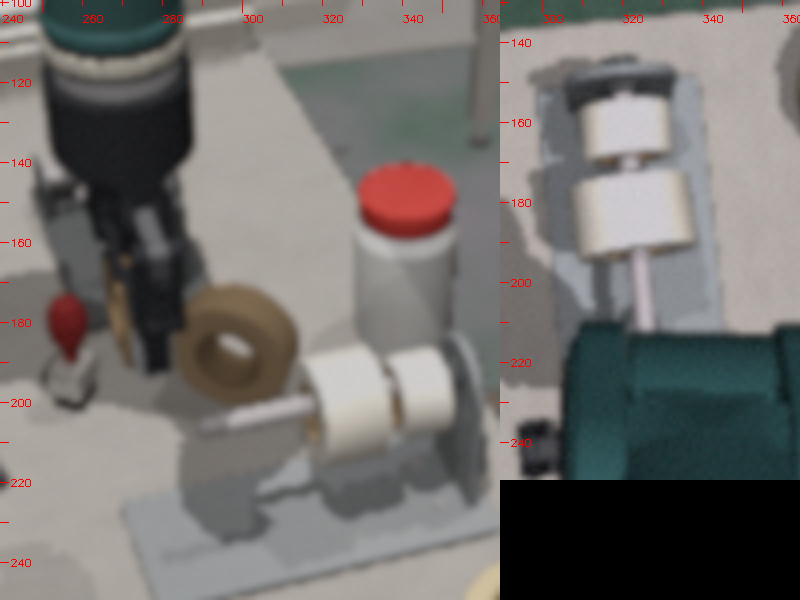

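The side view shows the thin roll hanging in the jaws at (268,160). The rod now carries only the wide and small rolls. Next is the rest.

Call:
{"fn": "drive_tool", "kwargs": {
  "moves": [
    {"xyz": [-6,-45,0],"yaw": -2.7,"grip": 0.6},
    {"xyz": [-12,-90,0],"yaw": -2.7,"grip": 0.6},
    {"xyz": [-19,-135,0],"yaw": -2.7,"grip": 0.6},
    {"xyz": [-25,-180,0],"yaw": -2.7,"grip": 0.6},
    {"xyz": [-32,-225,0],"yaw": -2.7,"grip": 0.6},
    {"xyz": [-38,-266,0],"yaw": -2.7,"grip": 0.6},
    {"xyz": [-38,-266,40],"yaw": -2.7,"grip": 0.6},
    {"xyz": [-38,-266,80],"yaw": -2.7,"grip": 0.6},
    {"xyz": [-38,-266,110],"yaw": -2.7,"grip": 0.6},
    {"xyz": [-38,-266,110],"yaw": -2.7,"grip": 0.6}
  ]
}}

```text
t: 6.5
eef_pos: [0.5154, -0.2814, 0.0678]
eef_rot: [-0.063, 0.998, 0.003, -0.005]
contact_force: [-0.4, 0.1, -0.1]
finger_gap: 0.748
```

Call:
{"fn": "drive_tool", "kwargs": {
  "moves": [
    {"xyz": [0,0,0],"yaw": 0,"grip": 0.6},
    {"xyz": [0,0,0],"yaw": 0,"grip": 0.6},
    {"xyz": [0,0,0],"yaw": 0,"grip": 0.6}
  ]
}}

```text
t: 6.8
eef_pos: [0.5205, -0.2839, 0.075]
eef_rot: [-0.063, 0.998, -0.001, 0.001]
contact_force: [-0.1, 0.6, -0.8]
finger_gap: 0.747
```

```bash
python3 go.py R 37 0 46; python3 - <<'E'
from rig import r
from h import *
t=r.read_camera("top");s=r.read_camera("side")
a=crop(s,240,230,380,370,4);cv2.imwrite("pics/c7.png",a)
E
```

```text
R now [36.3 -0.5 75. ] shift [-0.6  0.5 29. ] yaw -0.03
t 6.8 F [-0.1  0.6 -0.8] gap 0.747 tilt -0.003 [-0.003 -0.002 -1.   ]
```

View pics/c7.png

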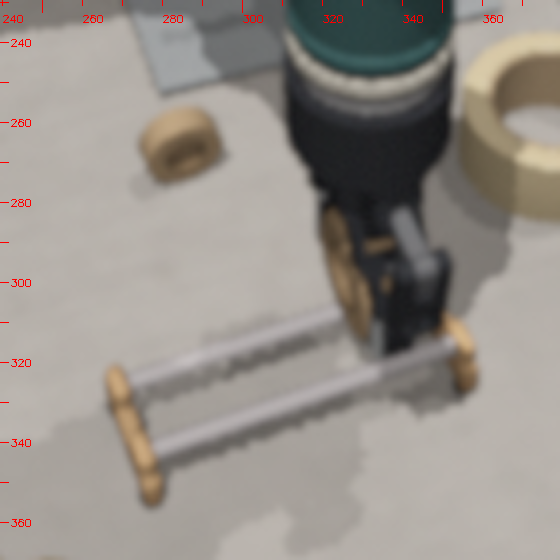

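The thin roll sits over the groove near the far end, at (330,290), aligned with the bars. I'll lower it.

Call:
{"fn": "drive_tool", "kwargs": {
  "moves": [
    {"xyz": [0,0,12],"yaw": 0,"grip": 0.6},
    {"xyz": [0,0,22],"yaw": 0,"grip": 0.6},
    {"xyz": [0,0,27],"yaw": 0,"grip": 0.6},
    {"xyz": [0,0,29],"yaw": 0,"grip": 0.6},
    {"xyz": [0,0,31],"yaw": 0,"grip": 0.6},
    {"xyz": [0,0,31],"yaw": 0,"grip": 0.6}
  ]
}}

```text
t: 7.5
eef_pos: [0.5186, -0.2829, 0.0434]
eef_rot: [-0.063, 0.998, 0.001, -0.001]
contact_force: [-3.0, 1.7, 11.6]
finger_gap: 0.752
```

```bash
python3 go.py R 37 0 44
```

```text
R now [34.5  0.7 43.4] shift [-2.5 -0.7 -0.6] yaw -0.04
t 7.5 F [-3.   1.7 11.6] gap 0.752 tilt 0.001 [ 0.001  0.001 -1.   ]
```

Call:
{"fn": "drive_tool", "kwargs": {
  "moves": [
    {"xyz": [0,0,0],"yaw": 0,"grip": 0.85},
    {"xyz": [0,0,0],"yaw": 0,"grip": 1},
    {"xyz": [0,0,0],"yaw": 0,"grip": 1},
    {"xyz": [0,0,-20],"yaw": 0,"grip": 1},
    {"xyz": [0,0,-60],"yaw": 0,"grip": 1},
    {"xyz": [0,0,-100],"yaw": 0,"grip": 1},
    {"xyz": [0,0,-140],"yaw": 0,"grip": 1},
    {"xyz": [0,0,-140],"yaw": 0,"grip": 1},
    {"xyz": [0,0,-140],"yaw": 0,"grip": 1},
    {"xyz": [0,0,-140],"yaw": 0,"grip": 1}
  ]
}}

```text
t: 8.5
eef_pos: [0.5183, -0.2828, 0.181]
eef_rot: [-0.063, 0.998, 0.001, -0.001]
contact_force: [0.0, -0.2, 0.7]
finger_gap: 0.998
```

```bash
python3 go.py H 29 0 183; python3 - <<'E'
from rig import r
from h import *
s=r.read_camera("side");pickle.dump(s,open("s2.pkl","wb"))
H,D,R=pickle.load(open("poses.pkl","rb"))
im=crop(s,255,160,375,360,3)
def ring(p,x,z,rad,w,col=(0,255,0)):
    a=np.linspace(0,2*np.pi,40);k,q=np.cos(p[2]),np.sin(p[2])
    for xx in(x-w/2,x+w/2):
        L=np.c_[np.full(40,xx),rad*np.cos(a),z+rad*np.sin(a)]
        uv=proj(s,np.c_[p[0]+k*L[:,0]-q*L[:,1],p[1]+q*L[:,0]+k*L[:,1],L[:,2]])
        cv2.polylines(im,[np.int32((uv-[255,160]+.5)*3)],1,col,1)
ring(H,.029,.092,.034,.04);ring(H,.073,.09,.026,.03);ring(R,.037,.061,.032,.024)
cv2.imwrite("pics/c8.png",im)
E
```

```text
H now [ -60.3 -265.7  181. ] shift [-101.9  261.1   -1.8] yaw 2.74
t 8.5 F [ 0.  -0.2  0.7] gap 0.998 tilt 0.002 [ 0.002  0.001 -1.   ]
```

View pics/c8.png

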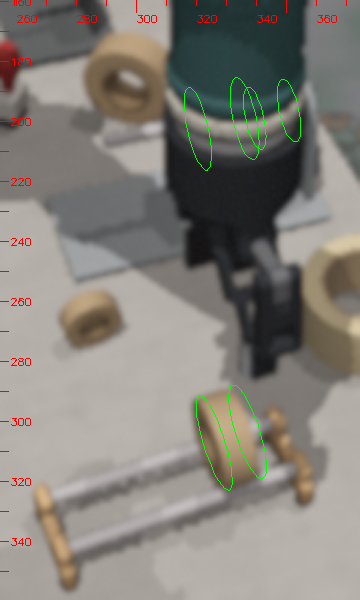

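The thin roll lies stably in the groove at (325,305), with the wood ends clear. Now the wide roll.

Call:
{"fn": "drive_tool", "kwargs": {
  "moves": [
    {"xyz": [-17,43,0],"yaw": 2.7,"grip": 1},
    {"xyz": [-34,87,0],"yaw": 2.7,"grip": 1},
    {"xyz": [-51,130,0],"yaw": 2.7,"grip": 1},
    {"xyz": [-68,174,0],"yaw": 2.7,"grip": 1},
    {"xyz": [-85,217,0],"yaw": 2.7,"grip": 1},
    {"xyz": [-101,261,0],"yaw": 2.7,"grip": 1},
    {"xyz": [-101,261,0],"yaw": 2.7,"grip": 1},
    {"xyz": [-101,261,0],"yaw": 2.7,"grip": 1},
    {"xyz": [-101,261,0],"yaw": 2.7,"grip": 1},
    {"xyz": [-101,261,0],"yaw": 2.7,"grip": 1}
  ]
}}

```text
t: 9.55
eef_pos: [0.5858, -0.0141, 0.1817]
eef_rot: [-0.038, 0.999, -0.001, -0.001]
contact_force: [0.1, -0.2, -0.0]
finger_gap: 0.999
```

```bash
python3 go.py H 28 0 75; python3 - <<'E'
from h import *
t=pickle.load(open("top0.pkl","rb"));H=pickle.load(open("poses.pkl","rb"))[0]
for n,uv,z in(("wide",(321.9,182.2),.126),("thin",(326,206.2),.122),("small",(320.3,160.8),.116)):
    d=onplane(t,[uv],z)[0,:2]-H[:2];c,s=np.cos(H[2]),np.sin(H[2]);print(n,(c*d[0]+s*d[1])*1e3,(-s*d[0]+c*d[1])*1e3)
E
```

```text
H now [ 28.1  -3.2 181.7] shift [ -0.    3.3 106.7] yaw -0.17
t 9.55 F [ 0.1 -0.2 -0. ] gap 0.999 tilt 0.002 [ 0.002 -0.001 -1.   ]
wide 24.470962993221622 4.431205453883439
thin -27.436350583167503 0.44296126054710033
small 72.62883022827108 3.1924217108373125
```

Call:
{"fn": "drive_tool", "kwargs": {
  "moves": [
    {"xyz": [2,4,40],"yaw": 0,"grip": 1},
    {"xyz": [2,4,75],"yaw": 0,"grip": 1},
    {"xyz": [2,4,95],"yaw": 0,"grip": 1},
    {"xyz": [2,4,106],"yaw": 0,"grip": 1},
    {"xyz": [2,4,106],"yaw": 0,"grip": 1},
    {"xyz": [2,4,106],"yaw": 0,"grip": 1},
    {"xyz": [2,4,106],"yaw": 0,"grip": 0.8},
    {"xyz": [2,4,106],"yaw": 0,"grip": 0.65},
    {"xyz": [2,4,106],"yaw": 0,"grip": 0.65},
    {"xyz": [2,4,106],"yaw": 0,"grip": 0.65}
  ],
  "force": 30
}}

```text
t: 10.55
eef_pos: [0.5855, -0.0078, 0.0776]
eef_rot: [-0.04, 0.999, -0.0, 0.001]
contact_force: [-1.0, 0.1, 4.2]
finger_gap: 0.787
```

```bash
python3 go.py H 26 0 75
```

```text
H now [28.3  3.1 77.6] shift [ 2.3 -3.1  2.6] yaw 0.03
t 10.55 F [-1.   0.1  4.2] gap 0.787 tilt -0.003 [-0.003 -0.    -1.   ]
```

Call:
{"fn": "drive_tool", "kwargs": {
  "moves": [
    {"xyz": [0,0,0],"yaw": 0,"grip": 1},
    {"xyz": [0,0,0],"yaw": 0,"grip": 1},
    {"xyz": [2,-2,3],"yaw": 0,"grip": 1},
    {"xyz": [2,-2,3],"yaw": 0,"grip": 1},
    {"xyz": [2,-2,3],"yaw": 0,"grip": 1},
    {"xyz": [2,-2,3],"yaw": 0,"grip": 0.65},
    {"xyz": [2,-2,3],"yaw": 0,"grip": 0.65},
    {"xyz": [2,-2,3],"yaw": 0,"grip": 0.65},
    {"xyz": [2,-2,3],"yaw": 0,"grip": 0.65},
    {"xyz": [2,-2,3],"yaw": 0,"grip": 0.65}
  ],
  "force": 30
}}

```text
t: 11.55
eef_pos: [0.5826, -0.0099, 0.0734]
eef_rot: [-0.04, 0.999, 0.0, 0.0]
contact_force: [1.0, 0.0, 0.1]
finger_gap: 0.783
```

```bash
python3 go.py H 26 0 83
```

```text
H now [25.2  1.3 73.4] shift [-0.8 -1.3 -9.6] yaw 0.03
t 11.55 F [1.  0.  0.1] gap 0.783 tilt -0.0 [-0.  0. -1.]
```

Call:
{"fn": "drive_tool", "kwargs": {
  "moves": [
    {"xyz": [0,0,-4],"yaw": 0,"grip": 0.65},
    {"xyz": [0,0,-8],"yaw": 0,"grip": 0.65},
    {"xyz": [0,0,-8],"yaw": 0,"grip": 0.65},
    {"xyz": [0,0,-8],"yaw": 0,"grip": 0.65},
    {"xyz": [10,0,-8],"yaw": 0,"grip": 0.65},
    {"xyz": [20,0,-8],"yaw": 0,"grip": 0.65},
    {"xyz": [20,0,-8],"yaw": 0,"grip": 0.65}
  ]
}}

```text
t: 12.25
eef_pos: [0.5592, -0.012, 0.0809]
eef_rot: [-0.039, 0.999, -0.0, -0.002]
contact_force: [-0.8, -0.4, -1.1]
finger_gap: 0.788
```

Call:
{"fn": "drive_tool", "kwargs": {
  "moves": [
    {"xyz": [20,0,0],"yaw": 0,"grip": 0.65},
    {"xyz": [40,0,0],"yaw": 0,"grip": 0.65},
    {"xyz": [60,0,0],"yaw": 0,"grip": 0.65},
    {"xyz": [80,0,0],"yaw": 0,"grip": 0.65},
    {"xyz": [95,0,0],"yaw": 0,"grip": 0.65},
    {"xyz": [105,0,0],"yaw": 0,"grip": 0.65},
    {"xyz": [105,0,0],"yaw": 0,"grip": 0.65},
    {"xyz": [105,0,0],"yaw": 0,"grip": 0.65},
    {"xyz": [105,0,-40],"yaw": 0,"grip": 0.65},
    {"xyz": [105,0,-80],"yaw": 0,"grip": 0.65}
  ]
}}

```text
t: 13.25
eef_pos: [0.4585, -0.0198, 0.1614]
eef_rot: [-0.04, 0.999, -0.0, -0.001]
contact_force: [1.1, -0.4, 0.0]
finger_gap: 0.785
```

Call:
{"fn": "drive_tool", "kwargs": {
  "moves": [
    {"xyz": [0,0,-20],"yaw": 0,"grip": 0.65},
    {"xyz": [0,0,-20],"yaw": 0,"grip": 0.65},
    {"xyz": [0,0,-20],"yaw": 0,"grip": 0.65},
    {"xyz": [0,0,-20],"yaw": 0,"grip": 0.65}
  ]
}}

```text
t: 13.65
eef_pos: [0.4576, -0.0198, 0.1805]
eef_rot: [-0.04, 0.999, -0.0, -0.001]
contact_force: [0.1, -0.4, -0.6]
finger_gap: 0.779
```

```bash
python3 go.py H -97 0 180 R -37 0 180
```

```text
H now [-100.2    1.3  180.5] shift [-3.2 -1.3  0.4] yaw 0.05
R now [  7.3 269.5 180.5] shift [  31.5 -271.3    0.5] yaw -2.71
t 13.65 F [ 0.1 -0.4 -0.6] gap 0.779 tilt 0.001 [ 0.001  0.    -1.   ]
```

Call:
{"fn": "drive_tool", "kwargs": {
  "moves": [
    {"xyz": [5,-45,0],"yaw": -2.7,"grip": 0.65},
    {"xyz": [10,-90,0],"yaw": -2.7,"grip": 0.65},
    {"xyz": [15,-135,0],"yaw": -2.7,"grip": 0.65},
    {"xyz": [20,-180,0],"yaw": -2.7,"grip": 0.65},
    {"xyz": [26,-225,0],"yaw": -2.7,"grip": 0.65},
    {"xyz": [31,-271,0],"yaw": -2.7,"grip": 0.65},
    {"xyz": [31,-271,40],"yaw": -2.7,"grip": 0.65},
    {"xyz": [31,-271,80],"yaw": -2.7,"grip": 0.65},
    {"xyz": [31,-271,105],"yaw": -2.7,"grip": 0.65},
    {"xyz": [31,-271,105],"yaw": -2.7,"grip": 0.65}
  ]
}}

```text
t: 14.65
eef_pos: [0.4452, -0.2908, 0.0718]
eef_rot: [-0.063, 0.998, 0.003, -0.004]
contact_force: [-0.7, 0.2, 0.2]
finger_gap: 0.779
```

Call:
{"fn": "drive_tool", "kwargs": {
  "moves": [
    {"xyz": [0,0,0],"yaw": 0,"grip": 0.65},
    {"xyz": [0,0,0],"yaw": 0,"grip": 0.65},
    {"xyz": [0,0,0],"yaw": 0,"grip": 0.65},
    {"xyz": [0,0,0],"yaw": 0,"grip": 0.65}
  ]
}}

```text
t: 15.05
eef_pos: [0.4492, -0.2928, 0.0775]
eef_rot: [-0.063, 0.998, -0.001, 0.001]
contact_force: [0.7, -1.3, -0.4]
finger_gap: 0.782
```

```bash
python3 go.py R -37 0 45
```

```text
R now [-35.6  -0.3  77.5] shift [ 1.5  0.4 32.5] yaw -0.02
t 15.05 F [ 0.7 -1.3 -0.4] gap 0.782 tilt -0.002 [-0.002 -0.001 -1.   ]
```

Call:
{"fn": "drive_tool", "kwargs": {
  "moves": [
    {"xyz": [2,0,14],"yaw": 0,"grip": 0.65},
    {"xyz": [2,0,24],"yaw": 0,"grip": 0.65},
    {"xyz": [2,0,29],"yaw": 0,"grip": 0.65},
    {"xyz": [2,0,31],"yaw": 0,"grip": 0.65},
    {"xyz": [2,0,32],"yaw": 0,"grip": 0.65},
    {"xyz": [2,0,33],"yaw": 0,"grip": 0.65},
    {"xyz": [2,0,33],"yaw": 0,"grip": 0.65}
  ]
}}

```text
t: 15.75
eef_pos: [0.4465, -0.2929, 0.0446]
eef_rot: [-0.063, 0.998, -0.0, 0.0]
contact_force: [-1.8, 1.9, 10.2]
finger_gap: 0.784
```

```bash
python3 go.py R -37 0 45
```

```text
R now [-38.2  -0.1  44.6] shift [-1.2  0.1 -0.4] yaw -0.05
t 15.75 F [-1.8  1.9 10.2] gap 0.784 tilt -0.001 [-0.001 -0.    -1.   ]
```

The roll is on the bars, with 10 N of contact. Release and rise, then check.

Call:
{"fn": "drive_tool", "kwargs": {
  "moves": [
    {"xyz": [0,0,0],"yaw": 0,"grip": 0.9},
    {"xyz": [0,0,0],"yaw": 0,"grip": 1},
    {"xyz": [0,0,0],"yaw": 0,"grip": 1},
    {"xyz": [0,0,-15],"yaw": 0,"grip": 1},
    {"xyz": [0,0,-50],"yaw": 0,"grip": 1},
    {"xyz": [0,0,-95],"yaw": 0,"grip": 1},
    {"xyz": [0,0,-140],"yaw": 0,"grip": 1},
    {"xyz": [0,0,-140],"yaw": 0,"grip": 1},
    {"xyz": [0,0,-140],"yaw": 0,"grip": 1},
    {"xyz": [0,0,-140],"yaw": 0,"grip": 1}
  ]
}}

```text
t: 16.75
eef_pos: [0.4456, -0.2921, 0.1823]
eef_rot: [-0.063, 0.998, 0.001, -0.001]
contact_force: [-0.8, 0.1, -0.5]
finger_gap: 1.002
```

```bash
python3 go.py H 73 1 184; python3 - <<'E'
from rig import r
from h import *
s=r.read_camera("side");t=r.read_camera("top");pickle.dump((t,s),open("p3.pkl","wb"))
a=crop(s,255,170,375,365,3);b=crop(t,290,130,420,260,3)
b=np.pad(b,((0,a.shape[0]-b.shape[0]),(0,0),(0,0)));cv2.imwrite("pics/c9.png",np.hstack([a,b]))
E
```

```text
H now [-133.5 -269.3  182.3] shift [-219.2  260.1   -1.7] yaw 2.74
t 16.75 F [-0.8  0.1 -0.5] gap 1.002 tilt 0.002 [ 0.002  0.001 -1.   ]
```

View pics/c9.png

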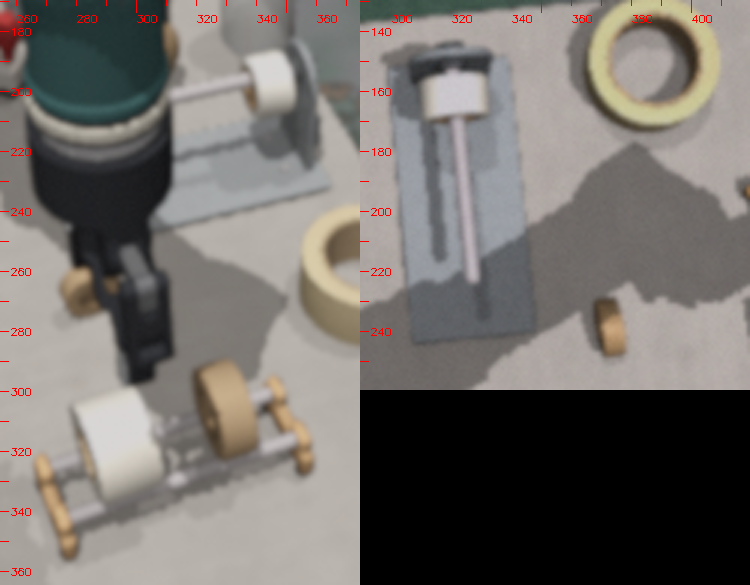

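The side view shows wide (298,325) and thin (325,310) lying side by side on the rest. The top view shows only the small roll on the rod, at (319,160). Small roll next.

Call:
{"fn": "drive_tool", "kwargs": {
  "moves": [
    {"xyz": [-31,37,0],"yaw": 2.7,"grip": 1},
    {"xyz": [-62,74,0],"yaw": 2.7,"grip": 1},
    {"xyz": [-93,111,0],"yaw": 2.7,"grip": 1},
    {"xyz": [-124,148,0],"yaw": 2.7,"grip": 1},
    {"xyz": [-155,185,0],"yaw": 2.7,"grip": 1},
    {"xyz": [-186,222,0],"yaw": 2.7,"grip": 1},
    {"xyz": [-217,260,0],"yaw": 2.7,"grip": 1},
    {"xyz": [-217,260,0],"yaw": 2.7,"grip": 1},
    {"xyz": [-217,260,0],"yaw": 2.7,"grip": 1},
    {"xyz": [-217,260,0],"yaw": 2.7,"grip": 1}
  ]
}}

```text
t: 17.85
eef_pos: [0.6276, -0.009, 0.182]
eef_rot: [-0.039, 0.999, -0.001, -0.002]
contact_force: [-1.3, -0.6, -0.0]
finger_gap: 1.002
```

Call:
{"fn": "drive_tool", "kwargs": {
  "moves": [
    {"xyz": [0,0,25],"yaw": 0,"grip": 1},
    {"xyz": [0,0,25],"yaw": 0,"grip": 1},
    {"xyz": [0,0,25],"yaw": 0,"grip": 1},
    {"xyz": [0,0,25],"yaw": 0,"grip": 1}
  ]
}}

```text
t: 18.25
eef_pos: [0.6291, -0.0086, 0.159]
eef_rot: [-0.039, 0.999, -0.0, 0.0]
contact_force: [-0.6, 0.5, 0.7]
finger_gap: 1.003
```

```bash
python3 go.py H 71 1 76
```

```text
H now [ 71.7  -1.1 159. ] shift [ 0.7  2.1 83. ] yaw -0.06
t 18.25 F [-0.6  0.5  0.7] gap 1.003 tilt -0.001 [-0.001 -0.    -1.   ]
```

Call:
{"fn": "drive_tool", "kwargs": {
  "moves": [
    {"xyz": [1,2,35],"yaw": 0,"grip": 1},
    {"xyz": [1,2,60],"yaw": 0,"grip": 1},
    {"xyz": [1,2,77],"yaw": 0,"grip": 1},
    {"xyz": [1,2,83],"yaw": 0,"grip": 1},
    {"xyz": [1,2,83],"yaw": 0,"grip": 0.8},
    {"xyz": [1,2,83],"yaw": 0,"grip": 0.6},
    {"xyz": [1,2,83],"yaw": 0,"grip": 0.45},
    {"xyz": [1,2,83],"yaw": 0,"grip": 0.45},
    {"xyz": [1,2,83],"yaw": 0,"grip": 0.45},
    {"xyz": [1,2,83],"yaw": 0,"grip": 0.45}
  ],
  "force": 30
}}

```text
t: 19.25
eef_pos: [0.6289, -0.0057, 0.0768]
eef_rot: [-0.039, 0.999, -0.0, 0.001]
contact_force: [-1.3, 0.4, 7.3]
finger_gap: 0.603
```

```bash
python3 go.py H 71 1 76; python3 - <<'E'
from rig import r
from h import *
s=r.read_camera("side")
cv2.imwrite("pics/c10.png",crop(s,290,140,380,240,5))
E
```

```text
H now [71.7  1.9 76.8] shift [ 0.7 -0.9  0.8] yaw 0.02
t 19.25 F [-1.3  0.4  7.3] gap 0.603 tilt -0.003 [-0.003 -0.    -1.   ]
```

View pics/c10.png

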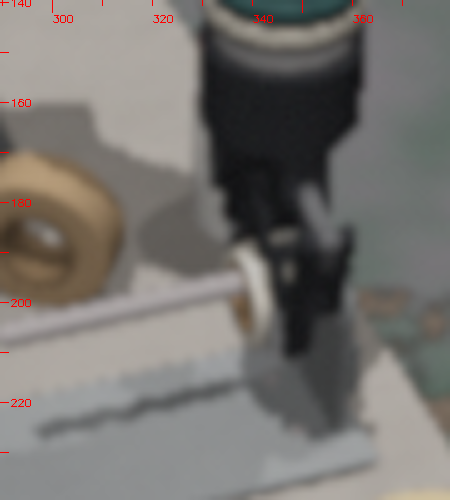

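The side view shows the jaws around the small roll at (342,200), well clear of the upright. Lift 10 mm and slide off.

Call:
{"fn": "drive_tool", "kwargs": {
  "moves": [
    {"xyz": [0,0,-5],"yaw": 0,"grip": 0.45},
    {"xyz": [0,0,-10],"yaw": 0,"grip": 0.45},
    {"xyz": [0,0,-10],"yaw": 0,"grip": 0.45},
    {"xyz": [0,0,-10],"yaw": 0,"grip": 0.45},
    {"xyz": [10,0,-10],"yaw": 0,"grip": 0.45},
    {"xyz": [20,0,-10],"yaw": 0,"grip": 0.45},
    {"xyz": [35,0,-10],"yaw": 0,"grip": 0.45},
    {"xyz": [50,0,-10],"yaw": 0,"grip": 0.45},
    {"xyz": [65,0,-10],"yaw": 0,"grip": 0.45},
    {"xyz": [65,0,-10],"yaw": 0,"grip": 0.45}
  ]
}}

```text
t: 20.3
eef_pos: [0.5587, -0.0112, 0.0848]
eef_rot: [-0.039, 0.999, 0.0, -0.003]
contact_force: [0.3, 1.0, -1.0]
finger_gap: 0.607
```

Call:
{"fn": "drive_tool", "kwargs": {
  "moves": [
    {"xyz": [20,0,0],"yaw": 0,"grip": 0.45},
    {"xyz": [40,0,0],"yaw": 0,"grip": 0.45},
    {"xyz": [60,0,0],"yaw": 0,"grip": 0.45},
    {"xyz": [80,0,0],"yaw": 0,"grip": 0.45},
    {"xyz": [95,0,0],"yaw": 0,"grip": 0.45},
    {"xyz": [100,0,0],"yaw": 0,"grip": 0.45},
    {"xyz": [100,0,0],"yaw": 0,"grip": 0.45},
    {"xyz": [100,0,0],"yaw": 0,"grip": 0.45},
    {"xyz": [100,0,-40],"yaw": 0,"grip": 0.45},
    {"xyz": [100,0,-80],"yaw": 0,"grip": 0.45}
  ]
}}

```text
t: 21.3
eef_pos: [0.4639, -0.0185, 0.1654]
eef_rot: [-0.04, 0.999, -0.0, -0.001]
contact_force: [0.7, -0.1, -0.6]
finger_gap: 0.603
```

Call:
{"fn": "drive_tool", "kwargs": {
  "moves": [
    {"xyz": [0,0,-20],"yaw": 0,"grip": 0.45},
    {"xyz": [0,0,-30],"yaw": 0,"grip": 0.45},
    {"xyz": [0,0,-30],"yaw": 0,"grip": 0.45},
    {"xyz": [0,0,-30],"yaw": 0,"grip": 0.45}
  ]
}}

```text
t: 21.7
eef_pos: [0.4632, -0.0185, 0.1946]
eef_rot: [-0.04, 0.999, -0.0, -0.0]
contact_force: [-0.3, -0.0, -1.0]
finger_gap: 0.601
```

```bash
python3 go.py H 71 1 76 D -75 0 190
```

```text
H now [-94.5   2.1 194.6] shift [-165.6   -1.3  118.5] yaw 0.05
D now [ -58.  -281.   194.6] shift [ 15.  281.1   4.7] yaw 0.42
t 21.7 F [-0.3 -0.  -1. ] gap 0.601 tilt 0.001 [ 0.001  0.    -1.   ]
```

Call:
{"fn": "drive_tool", "kwargs": {
  "moves": [
    {"xyz": [3,45,0],"yaw": 0.4,"grip": 0.45},
    {"xyz": [5,90,0],"yaw": 0.4,"grip": 0.45},
    {"xyz": [8,135,0],"yaw": 0.4,"grip": 0.45},
    {"xyz": [10,180,0],"yaw": 0.4,"grip": 0.45},
    {"xyz": [12,225,0],"yaw": 0.4,"grip": 0.45},
    {"xyz": [15,265,0],"yaw": 0.4,"grip": 0.45},
    {"xyz": [15,281,0],"yaw": 0.4,"grip": 0.45},
    {"xyz": [15,281,40],"yaw": 0.4,"grip": 0.45},
    {"xyz": [15,281,80],"yaw": 0.4,"grip": 0.45},
    {"xyz": [15,281,100],"yaw": 0.4,"grip": 0.45}
  ]
}}

```text
t: 22.7
eef_pos: [0.4242, 0.2583, 0.0916]
eef_rot: [-0.036, 0.999, -0.002, -0.003]
contact_force: [0.1, -0.2, -0.3]
finger_gap: 0.606
```

Call:
{"fn": "drive_tool", "kwargs": {
  "moves": [
    {"xyz": [0,0,20],"yaw": 0,"grip": 0.45},
    {"xyz": [0,0,20],"yaw": 0,"grip": 0.45},
    {"xyz": [0,0,20],"yaw": 0,"grip": 0.45},
    {"xyz": [0,0,20],"yaw": 0,"grip": 0.45}
  ]
}}

```text
t: 23.1
eef_pos: [0.4267, 0.2601, 0.0758]
eef_rot: [-0.036, 0.999, 0.0, 0.0]
contact_force: [-0.1, 0.3, 0.5]
finger_gap: 0.601
```

```bash
python3 go.py D -75 0 72; python3 - <<'E'
from rig import r
from h import *
s=r.read_camera("side");t=r.read_camera("top")
a=crop(s,225,90,325,220,4);b=crop(t,150,180,250,275,4)
b=np.pad(b,((0,a.shape[0]-b.shape[0]),(0,0),(0,0)));cv2.imwrite("pics/c11.png",np.hstack([a,b]))
E
```

```text
D now [-74.3  -0.5  75.8] shift [0.7 0.5 3.8] yaw -0.04
t 23.1 F [-0.1  0.3  0.5] gap 0.601 tilt -0.001 [-0.001  0.    -1.   ]
```

View pics/c11.png

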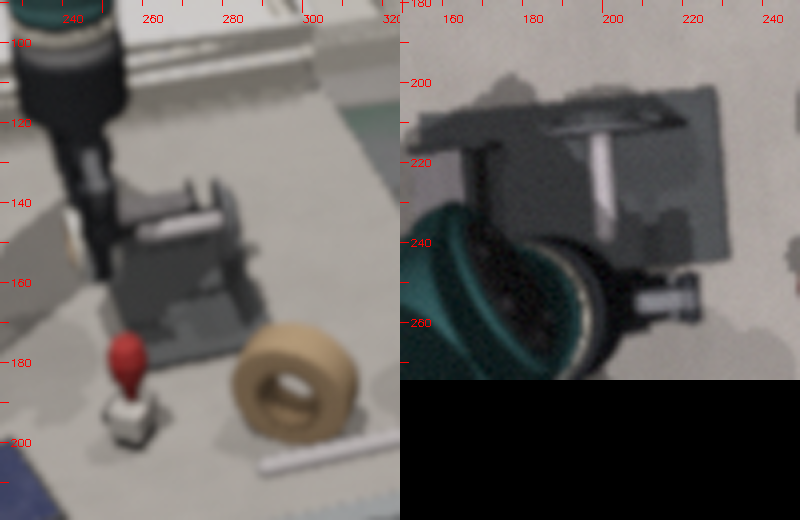

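The side view shows the roll at (242,147), just short of the spindle's free end (258,148) and level with it. Slide it on.

Call:
{"fn": "drive_tool", "kwargs": {
  "moves": [
    {"xyz": [0,1,4],"yaw": 0,"grip": 0.45},
    {"xyz": [0,1,4],"yaw": 0,"grip": 0.45},
    {"xyz": [0,1,4],"yaw": 0,"grip": 0.45},
    {"xyz": [-10,1,4],"yaw": 0,"grip": 0.45},
    {"xyz": [-20,1,4],"yaw": 0,"grip": 0.45},
    {"xyz": [-30,1,4],"yaw": 0,"grip": 0.45},
    {"xyz": [-38,1,4],"yaw": 0,"grip": 0.45},
    {"xyz": [-38,1,4],"yaw": 0,"grip": 0.45}
  ]
}}

```text
t: 24.0
eef_pos: [0.4663, 0.2642, 0.0714]
eef_rot: [-0.035, 0.999, 0.0, 0.001]
contact_force: [-0.6, -1.5, -0.5]
finger_gap: 0.609
```

```bash
python3 go.py D 1 0 72
```

```text
D now [-34.5   0.7  71.4] shift [-35.5  -0.7  -0.5] yaw -0.09
t 24.0 F [-0.6 -1.5 -0.5] gap 0.609 tilt -0.002 [-0.002  0.001 -1.   ]
```

No contact so far. Continue to the flange end, then lower 10 mm.

Call:
{"fn": "drive_tool", "kwargs": {
  "moves": [
    {"xyz": [-10,0,0],"yaw": 0,"grip": 0.45},
    {"xyz": [-20,0,0],"yaw": 0,"grip": 0.45},
    {"xyz": [-28,0,0],"yaw": 0,"grip": 0.45},
    {"xyz": [-33,0,0],"yaw": 0,"grip": 0.45},
    {"xyz": [-36,0,0],"yaw": 0,"grip": 0.45},
    {"xyz": [-36,0,0],"yaw": 0,"grip": 0.45},
    {"xyz": [-36,0,0],"yaw": 0,"grip": 0.45}
  ]
}}

```text
t: 24.7
eef_pos: [0.4995, 0.2666, 0.0712]
eef_rot: [-0.036, 0.999, -0.0, -0.0]
contact_force: [-0.5, -0.9, -0.7]
finger_gap: 0.604
```

```bash
python3 go.py D 1 0 62
```

```text
D now [-1.2  0.7 71.2] shift [-2.2 -0.7  9.2] yaw 0.01
t 24.7 F [-0.5 -0.9 -0.7] gap 0.604 tilt 0.001 [ 0.001 -0.    -1.   ]
```

Call:
{"fn": "drive_tool", "kwargs": {
  "moves": [
    {"xyz": [-2,0,0],"yaw": 0,"grip": 0.45},
    {"xyz": [-2,0,4],"yaw": 0,"grip": 0.45},
    {"xyz": [-2,0,8],"yaw": 0,"grip": 0.45},
    {"xyz": [-2,0,10],"yaw": 0,"grip": 0.45},
    {"xyz": [-2,0,10],"yaw": 0,"grip": 0.45},
    {"xyz": [-2,0,10],"yaw": 0,"grip": 0.45}
  ]
}}

```text
t: 25.3
eef_pos: [0.5016, 0.2667, 0.0618]
eef_rot: [-0.036, 0.999, -0.0, -0.0]
contact_force: [-0.3, -0.8, 6.1]
finger_gap: 0.606
```

```bash
python3 go.py D 1 0 62
```

```text
D now [ 1.   0.7 61.8] shift [-0.  -0.7 -0.2] yaw 0.0
t 25.3 F [-0.3 -0.8  6.1] gap 0.606 tilt 0.001 [ 0.001 -0.    -1.   ]
```

Call:
{"fn": "drive_tool", "kwargs": {
  "moves": [
    {"xyz": [0,0,0],"yaw": 0,"grip": 0.7},
    {"xyz": [0,0,0],"yaw": 0,"grip": 0.9},
    {"xyz": [0,0,0],"yaw": 0,"grip": 1},
    {"xyz": [0,0,0],"yaw": 0,"grip": 1},
    {"xyz": [0,0,-20],"yaw": 0,"grip": 1},
    {"xyz": [0,0,-60],"yaw": 0,"grip": 1},
    {"xyz": [0,0,-105],"yaw": 0,"grip": 1},
    {"xyz": [0,0,-130],"yaw": 0,"grip": 1},
    {"xyz": [0,0,-130],"yaw": 0,"grip": 1},
    {"xyz": [0,0,-130],"yaw": 0,"grip": 1}
  ]
}}

```text
t: 26.3
eef_pos: [0.5018, 0.2668, 0.1916]
eef_rot: [-0.036, 0.999, 0.0, 0.0]
contact_force: [-0.5, 0.2, 0.3]
finger_gap: 1.0
```

```bash
python3 go.py R -37 0 185
```

```text
R now [ 87.4 548.2 191.6] shift [  94.3 -554.1    6.3] yaw -3.13
t 26.3 F [-0.5  0.2  0.3] gap 1.0 tilt -0.001 [-0.001  0.    -1.   ]
```

Call:
{"fn": "drive_tool", "kwargs": {
  "moves": [
    {"xyz": [94,-554,0],"yaw": -3.1,"grip": 1},
    {"xyz": [94,-554,0],"yaw": -3.1,"grip": 1},
    {"xyz": [94,-554,0],"yaw": -3.1,"grip": 1},
    {"xyz": [94,-554,0],"yaw": -3.1,"grip": 1},
    {"xyz": [94,-554,0],"yaw": -3.1,"grip": 1},
    {"xyz": [94,-554,0],"yaw": -3.1,"grip": 1},
    {"xyz": [94,-554,0],"yaw": -3.1,"grip": 1},
    {"xyz": [94,-554,0],"yaw": -3.1,"grip": 1},
    {"xyz": [94,-554,0],"yaw": -3.1,"grip": 1},
    {"xyz": [94,-554,0],"yaw": -3.1,"grip": 1}
  ]
}}

```text
t: 27.3
eef_pos: [0.4523, -0.2323, 0.1896]
eef_rot: [-0.063, 0.998, 0.001, -0.002]
contact_force: [1.8, 0.1, 1.2]
finger_gap: 1.0
```

Call:
{"fn": "drive_tool", "kwargs": {
  "moves": [
    {"xyz": [0,0,0],"yaw": 0,"grip": 1},
    {"xyz": [0,0,0],"yaw": 0,"grip": 1},
    {"xyz": [0,0,0],"yaw": 0,"grip": 1},
    {"xyz": [0,0,0],"yaw": 0,"grip": 1},
    {"xyz": [0,0,0],"yaw": 0,"grip": 1}
  ]
}}

```text
t: 27.8
eef_pos: [0.4542, -0.229, 0.191]
eef_rot: [-0.065, 0.998, 0.0, -0.0]
contact_force: [0.2, -0.2, -0.7]
finger_gap: 1.002
```

```bash
python3 go.py R -38 0 45;  python3 - <<'E'
from rig import r
from h import *
s=r.read_camera("side");t=r.read_camera("top")
a=crop(s,225,120,325,220,4);b=crop(t,150,180,250,280,4)
cv2.imwrite("pics/c12.png",np.hstack([a,b]))
E
```

```text
R now [-22.5  62.3 191. ] shift [ 15.6 -62.4 146. ] yaw 0.16
t 27.8 F [ 0.2 -0.2 -0.7] gap 1.002 tilt 0.0 [ 0.     0.001 -1.   ]
```

View pics/c12.png

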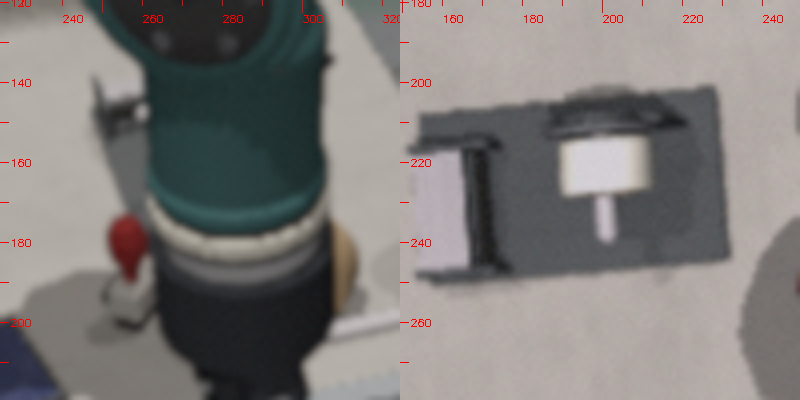

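The top view shows the small roll on the spindle against the flange end (200,220), with the spindle tip free in front. Now fetch the wide roll.

Call:
{"fn": "drive_tool", "kwargs": {
  "moves": [
    {"xyz": [8,-31,0],"yaw": 0,"grip": 1},
    {"xyz": [16,-62,0],"yaw": 0,"grip": 1},
    {"xyz": [16,-62,40],"yaw": 0,"grip": 1},
    {"xyz": [16,-62,60],"yaw": 0,"grip": 1},
    {"xyz": [16,-62,60],"yaw": 0,"grip": 1},
    {"xyz": [16,-62,60],"yaw": 0,"grip": 1},
    {"xyz": [16,-62,60],"yaw": 0,"grip": 1},
    {"xyz": [16,-62,60],"yaw": 0,"grip": 1}
  ]
}}

```text
t: 28.7
eef_pos: [0.4469, -0.2946, 0.1326]
eef_rot: [-0.063, 0.998, -0.001, 0.001]
contact_force: [0.8, -0.5, 0.8]
finger_gap: 1.003
```

```bash
python3 go.py R -38 0 45
```

```text
R now [-38.1  -1.8 132.6] shift [ 0.1  1.9 87.6] yaw 0.01
t 28.7 F [ 0.8 -0.5  0.8] gap 1.003 tilt -0.002 [-0.002 -0.001 -1.   ]
```

Call:
{"fn": "drive_tool", "kwargs": {
  "moves": [
    {"xyz": [0,2,40],"yaw": 0,"grip": 1},
    {"xyz": [0,2,65],"yaw": 0,"grip": 1},
    {"xyz": [0,2,82],"yaw": 0,"grip": 1},
    {"xyz": [0,2,87],"yaw": 0,"grip": 1},
    {"xyz": [0,2,87],"yaw": 0,"grip": 1},
    {"xyz": [0,2,87],"yaw": 0,"grip": 0.65},
    {"xyz": [0,2,87],"yaw": 0,"grip": 0.65},
    {"xyz": [0,2,87],"yaw": 0,"grip": 0.65},
    {"xyz": [0,2,87],"yaw": 0,"grip": 0.65},
    {"xyz": [0,2,87],"yaw": 0,"grip": 0.65}
  ],
  "force": 30
}}

```text
t: 29.7
eef_pos: [0.4466, -0.2931, 0.0457]
eef_rot: [-0.063, 0.998, -0.001, 0.001]
contact_force: [-0.4, -0.6, 7.5]
finger_gap: 0.783
```

```bash
python3 go.py R -38 0 45
```

```text
R now [-38.2  -0.3  45.7] shift [-0.2  0.3  0.7] yaw -0.03
t 29.7 F [-0.4 -0.6  7.5] gap 0.783 tilt -0.002 [-0.002 -0.002 -1.   ]
```

Call:
{"fn": "drive_tool", "kwargs": {
  "moves": [
    {"xyz": [0,0,-40],"yaw": 0,"grip": 0.65},
    {"xyz": [0,0,-85],"yaw": 0,"grip": 0.65},
    {"xyz": [0,0,-125],"yaw": 0,"grip": 0.65},
    {"xyz": [0,0,-135],"yaw": 0,"grip": 0.65},
    {"xyz": [0,0,-135],"yaw": 0,"grip": 0.65},
    {"xyz": [0,0,-135],"yaw": 0,"grip": 0.65},
    {"xyz": [0,0,-135],"yaw": 0,"grip": 0.65}
  ]
}}

```text
t: 30.4
eef_pos: [0.4444, -0.2916, 0.1776]
eef_rot: [-0.063, 0.998, 0.001, -0.002]
contact_force: [-0.1, 0.2, -0.6]
finger_gap: 0.78
```

```bash
python3 go.py H -100 1 180
```

```text
H now [-134.6 -268.7  177.6] shift [-47.5 267.8  -1.9] yaw 2.74
t 30.4 F [-0.1  0.2 -0.6] gap 0.78 tilt 0.003 [ 0.003  0.002 -1.   ]
```

Call:
{"fn": "drive_tool", "kwargs": {
  "moves": [
    {"xyz": [-8,45,0],"yaw": 2.7,"grip": 0.65},
    {"xyz": [-16,90,0],"yaw": 2.7,"grip": 0.65},
    {"xyz": [-24,135,0],"yaw": 2.7,"grip": 0.65},
    {"xyz": [-32,180,0],"yaw": 2.7,"grip": 0.65},
    {"xyz": [-40,225,0],"yaw": 2.7,"grip": 0.65},
    {"xyz": [-47,268,0],"yaw": 2.7,"grip": 0.65},
    {"xyz": [-47,268,0],"yaw": 2.7,"grip": 0.65},
    {"xyz": [-47,268,40],"yaw": 2.7,"grip": 0.65},
    {"xyz": [-47,268,80],"yaw": 2.7,"grip": 0.65},
    {"xyz": [-47,268,90],"yaw": 2.7,"grip": 0.65}
  ]
}}

```text
t: 31.4
eef_pos: [0.4554, -0.0211, 0.0856]
eef_rot: [-0.039, 0.999, -0.0, -0.004]
contact_force: [-1.4, 0.0, -1.1]
finger_gap: 0.782
```

Call:
{"fn": "drive_tool", "kwargs": {
  "moves": [
    {"xyz": [0,0,0],"yaw": 0,"grip": 0.65},
    {"xyz": [0,0,0],"yaw": 0,"grip": 0.65},
    {"xyz": [0,0,0],"yaw": 0,"grip": 0.65},
    {"xyz": [0,0,0],"yaw": 0,"grip": 0.65}
  ]
}}

```text
t: 31.8
eef_pos: [0.4595, -0.0208, 0.0906]
eef_rot: [-0.039, 0.999, -0.0, 0.001]
contact_force: [-0.2, -0.3, -0.4]
finger_gap: 0.784
```

```bash
python3 go.py H -100 1 82
```

```text
H now [-98.4   0.1  90.6] shift [1.7 0.9 8.6] yaw 0.01
t 31.8 F [-0.2 -0.3 -0.4] gap 0.784 tilt -0.003 [-0.003 -0.    -1.   ]
```

Call:
{"fn": "drive_tool", "kwargs": {
  "moves": [
    {"xyz": [1,1,8],"yaw": 0,"grip": 0.65},
    {"xyz": [1,1,9],"yaw": 0,"grip": 0.65},
    {"xyz": [1,1,9],"yaw": 0,"grip": 0.65},
    {"xyz": [1,1,9],"yaw": 0,"grip": 0.65},
    {"xyz": [-8,1,9],"yaw": 0,"grip": 0.65},
    {"xyz": [-16,1,9],"yaw": 0,"grip": 0.65},
    {"xyz": [-24,1,9],"yaw": 0,"grip": 0.65},
    {"xyz": [-30,1,9],"yaw": 0,"grip": 0.65},
    {"xyz": [-30,1,9],"yaw": 0,"grip": 0.65}
  ]
}}

```text
t: 32.7
eef_pos: [0.4902, -0.0171, 0.0804]
eef_rot: [-0.04, 0.999, -0.0, 0.001]
contact_force: [0.1, 0.0, -0.9]
finger_gap: 0.781
```

```bash
python3 go.py H 25 1 82
```

```text
H now [-67.4   1.4  80.4] shift [-92.4  -0.5  -1.4] yaw 0.05
t 32.7 F [ 0.1  0.  -0.9] gap 0.781 tilt -0.002 [-0.002 -0.    -1.   ]
```

The rod is in the bore with no side force. Slide to the middle place.

Call:
{"fn": "drive_tool", "kwargs": {
  "moves": [
    {"xyz": [-15,0,-1],"yaw": 0,"grip": 0.65},
    {"xyz": [-30,0,-1],"yaw": 0,"grip": 0.65},
    {"xyz": [-45,0,-1],"yaw": 0,"grip": 0.65},
    {"xyz": [-60,0,-1],"yaw": 0,"grip": 0.65},
    {"xyz": [-75,0,-1],"yaw": 0,"grip": 0.65},
    {"xyz": [-86,0,-1],"yaw": 0,"grip": 0.65},
    {"xyz": [-92,0,-1],"yaw": 0,"grip": 0.65},
    {"xyz": [-92,0,-1],"yaw": 0,"grip": 0.65},
    {"xyz": [-92,0,-1],"yaw": 0,"grip": 0.65}
  ]
}}

```text
t: 33.6
eef_pos: [0.5791, -0.0102, 0.0811]
eef_rot: [-0.039, 0.999, -0.0, -0.001]
contact_force: [-1.1, 0.6, -1.4]
finger_gap: 0.782
```

```bash
python3 go.py H 25 1 73.7
```

```text
H now [21.7  1.3 81.1] shift [-3.3 -0.3  7.4] yaw 0.02
t 33.6 F [-1.1  0.6 -1.4] gap 0.782 tilt 0.002 [ 0.002  0.    -1.   ]
```

Call:
{"fn": "drive_tool", "kwargs": {
  "moves": [
    {"xyz": [-2,0,3],"yaw": 0,"grip": 0.65},
    {"xyz": [-2,0,6],"yaw": 0,"grip": 0.65},
    {"xyz": [-2,0,8],"yaw": 0,"grip": 0.65},
    {"xyz": [-2,0,8],"yaw": 0,"grip": 0.65},
    {"xyz": [-2,0,8],"yaw": 0,"grip": 0.65}
  ]
}}

```text
t: 34.1
eef_pos: [0.5817, -0.0099, 0.0745]
eef_rot: [-0.039, 0.999, 0.0, -0.0]
contact_force: [-2.7, -0.2, 9.7]
finger_gap: 0.786
```

```bash
python3 go.py H 25 1 73.7
```

```text
H now [24.3  1.4 74.5] shift [-0.7 -0.4  0.8] yaw 0.02
t 34.1 F [-2.7 -0.2  9.7] gap 0.786 tilt 0.001 [ 0.001  0.    -1.   ]
```

Hanging on the rod. Release, rise.

Call:
{"fn": "drive_tool", "kwargs": {
  "moves": [
    {"xyz": [0,0,0],"yaw": 0,"grip": 0.9},
    {"xyz": [0,0,0],"yaw": 0,"grip": 1},
    {"xyz": [0,0,0],"yaw": 0,"grip": 1},
    {"xyz": [0,0,-15],"yaw": 0,"grip": 1},
    {"xyz": [0,0,-50],"yaw": 0,"grip": 1},
    {"xyz": [0,0,-95],"yaw": 0,"grip": 1},
    {"xyz": [0,0,-110],"yaw": 0,"grip": 1},
    {"xyz": [0,0,-110],"yaw": 0,"grip": 1},
    {"xyz": [0,0,-110],"yaw": 0,"grip": 1}
  ]
}}

```text
t: 35.0
eef_pos: [0.5818, -0.0098, 0.1837]
eef_rot: [-0.04, 0.999, 0.0, 0.0]
contact_force: [-0.8, -0.2, -0.4]
finger_gap: 0.995
```

```bash
python3 go.py R 34.5 0 184
```

```text
R now [131.8 263.7 183.7] shift [  84.6 -268.    -0.4] yaw -2.73
t 35.0 F [-0.8 -0.2 -0.4] gap 0.995 tilt -0.0 [-0.  0. -1.]
```

Call:
{"fn": "drive_tool", "kwargs": {
  "moves": [
    {"xyz": [14,-44,0],"yaw": -2.7,"grip": 1},
    {"xyz": [28,-89,0],"yaw": -2.7,"grip": 1},
    {"xyz": [42,-134,0],"yaw": -2.7,"grip": 1},
    {"xyz": [56,-178,0],"yaw": -2.7,"grip": 1},
    {"xyz": [70,-223,0],"yaw": -2.7,"grip": 1},
    {"xyz": [85,-268,0],"yaw": -2.7,"grip": 1},
    {"xyz": [85,-268,0],"yaw": -2.7,"grip": 1},
    {"xyz": [85,-268,40],"yaw": -2.7,"grip": 1},
    {"xyz": [85,-268,60],"yaw": -2.7,"grip": 1},
    {"xyz": [85,-268,60],"yaw": -2.7,"grip": 1}
  ]
}}

```text
t: 36.0
eef_pos: [0.5154, -0.2816, 0.1192]
eef_rot: [-0.063, 0.998, 0.002, -0.004]
contact_force: [-0.2, 0.9, -0.2]
finger_gap: 1.001
```

Call:
{"fn": "drive_tool", "kwargs": {
  "moves": [
    {"xyz": [0,0,0],"yaw": 0,"grip": 1},
    {"xyz": [0,0,0],"yaw": 0,"grip": 1},
    {"xyz": [0,0,0],"yaw": 0,"grip": 1},
    {"xyz": [0,0,0],"yaw": 0,"grip": 1}
  ]
}}

```text
t: 36.4
eef_pos: [0.5192, -0.2839, 0.1243]
eef_rot: [-0.063, 0.998, -0.0, 0.001]
contact_force: [0.2, 1.0, 0.2]
finger_gap: 1.0
```

```bash
python3 go.py R 34.5 0 44
```

```text
R now [ 35.   -0.3 124.3] shift [ 0.6  0.4 80.3] yaw -0.02
t 36.4 F [0.2 1.  0.2] gap 1.0 tilt -0.002 [-0.002 -0.001 -1.   ]
```

Call:
{"fn": "drive_tool", "kwargs": {
  "moves": [
    {"xyz": [1,0,40],"yaw": 0,"grip": 1},
    {"xyz": [1,0,62],"yaw": 0,"grip": 1},
    {"xyz": [1,0,75],"yaw": 0,"grip": 1},
    {"xyz": [1,0,80],"yaw": 0,"grip": 1},
    {"xyz": [1,0,80],"yaw": 0,"grip": 1},
    {"xyz": [1,0,80],"yaw": 0,"grip": 0.6},
    {"xyz": [1,0,80],"yaw": 0,"grip": 0.6},
    {"xyz": [1,0,80],"yaw": 0,"grip": 0.6},
    {"xyz": [1,0,80],"yaw": 0,"grip": 0.6},
    {"xyz": [1,0,80],"yaw": 0,"grip": 0.6}
  ],
  "force": 30
}}

```text
t: 37.4
eef_pos: [0.518, -0.283, 0.0448]
eef_rot: [-0.063, 0.998, 0.0, 0.0]
contact_force: [-0.4, 2.2, 5.4]
finger_gap: 0.747
```

```bash
python3 go.py R 34.5 0 44
```

```text
R now [33.9  0.8 44.8] shift [-0.6 -0.8  0.8] yaw 0.0
t 37.4 F [-0.4  2.2  5.4] gap 0.747 tilt -0.001 [-0.001  0.001 -1.   ]
```

Call:
{"fn": "drive_tool", "kwargs": {
  "moves": [
    {"xyz": [0,0,-40],"yaw": 0,"grip": 0.6},
    {"xyz": [0,0,-85],"yaw": 0,"grip": 0.6},
    {"xyz": [0,0,-125],"yaw": 0,"grip": 0.6},
    {"xyz": [0,0,-140],"yaw": 0,"grip": 0.6},
    {"xyz": [0,0,-140],"yaw": 0,"grip": 0.6},
    {"xyz": [0,0,-140],"yaw": 0,"grip": 0.6},
    {"xyz": [0,0,-140],"yaw": 0,"grip": 0.6}
  ]
}}

```text
t: 38.1
eef_pos: [0.5165, -0.2833, 0.182]
eef_rot: [-0.063, 0.998, 0.001, -0.001]
contact_force: [-0.6, -0.0, -1.4]
finger_gap: 0.746
```

```bash
python3 go.py H -100 1 180
```

```text
H now [ -62.2 -266.   182. ] shift [ 25.  268.5   2.4] yaw 2.74
t 38.1 F [-0.6 -0.  -1.4] gap 0.746 tilt 0.002 [ 0.002  0.001 -1.   ]
```

Call:
{"fn": "drive_tool", "kwargs": {
  "moves": [
    {"xyz": [4,45,0],"yaw": 2.7,"grip": 0.6},
    {"xyz": [8,90,0],"yaw": 2.7,"grip": 0.6},
    {"xyz": [12,135,0],"yaw": 2.7,"grip": 0.6},
    {"xyz": [17,180,0],"yaw": 2.7,"grip": 0.6},
    {"xyz": [21,225,0],"yaw": 2.7,"grip": 0.6},
    {"xyz": [25,268,0],"yaw": 2.7,"grip": 0.6},
    {"xyz": [25,268,0],"yaw": 2.7,"grip": 0.6},
    {"xyz": [25,268,40],"yaw": 2.7,"grip": 0.6},
    {"xyz": [25,268,80],"yaw": 2.7,"grip": 0.6},
    {"xyz": [25,268,90],"yaw": 2.7,"grip": 0.6}
  ]
}}

```text
t: 39.1
eef_pos: [0.4561, -0.0215, 0.0897]
eef_rot: [-0.039, 0.999, -0.0, -0.004]
contact_force: [0.1, 0.3, -0.5]
finger_gap: 0.752
```

Call:
{"fn": "drive_tool", "kwargs": {
  "moves": [
    {"xyz": [0,0,0],"yaw": 0,"grip": 0.6},
    {"xyz": [0,0,0],"yaw": 0,"grip": 0.6},
    {"xyz": [0,0,0],"yaw": 0,"grip": 0.6},
    {"xyz": [0,0,0],"yaw": 0,"grip": 0.6}
  ]
}}

```text
t: 39.5
eef_pos: [0.46, -0.0213, 0.0946]
eef_rot: [-0.039, 0.999, -0.0, 0.001]
contact_force: [-0.6, 0.1, -0.2]
finger_gap: 0.748
```

```bash
python3 go.py H -98 1 84
```

```text
H now [-98.   -0.5  94.6] shift [ 0.1  1.5 10.6] yaw 0.01
t 39.5 F [-0.6  0.1 -0.2] gap 0.748 tilt -0.003 [-0.003 -0.    -1.   ]
```

Call:
{"fn": "drive_tool", "kwargs": {
  "moves": [
    {"xyz": [0,1,8],"yaw": 0,"grip": 0.6},
    {"xyz": [0,1,10],"yaw": 0,"grip": 0.6},
    {"xyz": [0,1,10],"yaw": 0,"grip": 0.6},
    {"xyz": [0,1,10],"yaw": 0,"grip": 0.6},
    {"xyz": [-12,1,10],"yaw": 0,"grip": 0.6},
    {"xyz": [-24,1,10],"yaw": 0,"grip": 0.6},
    {"xyz": [-36,1,10],"yaw": 0,"grip": 0.6},
    {"xyz": [-45,1,10],"yaw": 0,"grip": 0.6},
    {"xyz": [-45,1,10],"yaw": 0,"grip": 0.6},
    {"xyz": [-45,1,10],"yaw": 0,"grip": 0.6}
  ]
}}

```text
t: 40.5
eef_pos: [0.5037, -0.0166, 0.0832]
eef_rot: [-0.04, 0.999, -0.0, -0.0]
contact_force: [0.2, -0.9, -0.8]
finger_gap: 0.745
```

```bash
python3 go.py H -27.5 1 84
```

```text
H now [-54.    0.8  83.2] shift [-26.5   0.2  -0.8] yaw 0.03
t 40.5 F [ 0.2 -0.9 -0.8] gap 0.745 tilt 0.001 [ 0.001 -0.    -1.   ]
```

Call:
{"fn": "drive_tool", "kwargs": {
  "moves": [
    {"xyz": [-12,0,-1],"yaw": 0,"grip": 0.6},
    {"xyz": [-22,0,-1],"yaw": 0,"grip": 0.6},
    {"xyz": [-27,0,-1],"yaw": 0,"grip": 0.6},
    {"xyz": [-27,0,-1],"yaw": 0,"grip": 0.6},
    {"xyz": [-27,0,-1],"yaw": 0,"grip": 0.6},
    {"xyz": [-27,0,4],"yaw": 0,"grip": 0.6},
    {"xyz": [-27,0,8],"yaw": 0,"grip": 0.6},
    {"xyz": [-27,0,9],"yaw": 0,"grip": 0.6},
    {"xyz": [-27,0,9],"yaw": 0,"grip": 0.6},
    {"xyz": [-27,0,9],"yaw": 0,"grip": 0.6}
  ]
}}

```text
t: 41.5
eef_pos: [0.5301, -0.0145, 0.0746]
eef_rot: [-0.039, 0.999, 0.0, -0.0]
contact_force: [-1.5, -0.0, 5.9]
finger_gap: 0.75
```

```bash
python3 go.py H -27.5 1 74
```

```text
H now [-27.5   0.8  74.6] shift [0.  0.2 0.6] yaw 0.02
t 41.5 F [-1.5 -0.   5.9] gap 0.75 tilt 0.001 [ 0.001  0.    -1.   ]
```

Hanging in place. Release, rise and move aside for the last check.

Call:
{"fn": "drive_tool", "kwargs": {
  "moves": [
    {"xyz": [0,0,0],"yaw": 0,"grip": 0.85},
    {"xyz": [0,0,0],"yaw": 0,"grip": 1},
    {"xyz": [0,0,0],"yaw": 0,"grip": 1},
    {"xyz": [0,0,-15],"yaw": 0,"grip": 1},
    {"xyz": [0,0,-50],"yaw": 0,"grip": 1},
    {"xyz": [0,0,-95],"yaw": 0,"grip": 1},
    {"xyz": [0,0,-140],"yaw": 0,"grip": 1},
    {"xyz": [0,0,-160],"yaw": 0,"grip": 1},
    {"xyz": [0,0,-160],"yaw": 0,"grip": 1},
    {"xyz": [0,0,-160],"yaw": 0,"grip": 1}
  ]
}}

```text
t: 42.5
eef_pos: [0.5304, -0.0144, 0.2342]
eef_rot: [-0.04, 0.999, 0.0, 0.0]
contact_force: [-0.1, 0.3, -0.5]
finger_gap: 0.998
```

Call:
{"fn": "drive_tool", "kwargs": {
  "moves": [
    {"xyz": [50,-350,0],"yaw": 0,"grip": 1},
    {"xyz": [50,-350,0],"yaw": 0,"grip": 1},
    {"xyz": [50,-350,0],"yaw": 0,"grip": 1},
    {"xyz": [50,-350,0],"yaw": 0,"grip": 1},
    {"xyz": [50,-350,0],"yaw": 0,"grip": 1},
    {"xyz": [50,-350,0],"yaw": 0,"grip": 1},
    {"xyz": [50,-350,0],"yaw": 0,"grip": 1},
    {"xyz": [50,-350,0],"yaw": 0,"grip": 1},
    {"xyz": [50,-350,0],"yaw": 0,"grip": 1},
    {"xyz": [50,-350,0],"yaw": 0,"grip": 1}
  ]
}}

```text
t: 43.5
eef_pos: [0.5082, -0.3652, 0.2324]
eef_rot: [-0.04, 0.999, 0.002, -0.001]
contact_force: [0.2, 0.1, 0.2]
finger_gap: 1.005
```

```bash
python3 - <<'E'
from rig import r
from h import *
s=r.read_camera("side");t=r.read_camera("top")
a=crop(s,235,120,370,260,3);b=crop(t,150,120,350,260,2)
c=crop(pickle.load(open("top0.pkl","rb")),150,120,350,260,2)
b=np.vstack([c,b]);h=max(a.shape[0],b.shape[0])
f=lambda i:np.pad(i,((0,h-i.shape[0]),(0,0),(0,0)))
cv2.imwrite("pics/c13.png",np.hstack([f(a),f(b)])[:600,:800]); o=r.observe();print(o["t"],o["contact_force"])
E
```

```text
43.6 [ 0.5457904  -0.29429718  0.10931667]
```

View pics/c13.png

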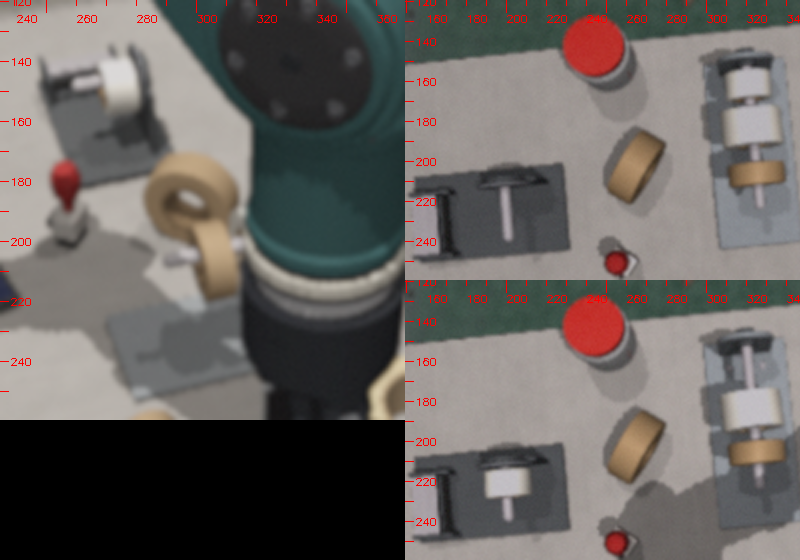

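In the last picture the top view before and after shows thin unchanged, the small roll on the dispenser, and jar and stamp unmoved. Wide looks a few mm further forward, so I'll measure it.

```bash
python3 - <<'E'
from rig import r
from h import *
t0=pickle.load(open("top0.pkl","rb"));t=r.read_camera("top")
for n,c in(("0",t0),("1",t)):
    g=c["img"].astype(int)
    print(n,"wide strip", g[164:204,315:320].mean((1,2)).round().astype(int).tolist())
    print(n,"b-r", (g[194:218,318:321,0]-g[194:218,318:321,2]).mean(1).round().astype(int).tolist())
E
python3 go.py H 24 1 234
```

```text
0 wide strip [183, 183, 182, 174, 140, 97, 74, 75, 91, 131, 167, 180, 183, 182, 182, 183, 183, 183, 182, 181, 182, 181, 181, 182, 181, 181, 178, 162, 120, 83, 67, 69, 74, 74, 74, 75, 75, 83, 95, 103]
0 b-r [14, 0, -5, -5, -5, -5, 3, 28, 51, 59, 60, 60, 60, 61, 60, 61, 62, 57, 41, 15, -1, -6, -7, -8]
1 wide strip [127, 125, 123, 124, 125, 121, 104, 94, 96, 97, 115, 159, 184, 191, 193, 193, 192, 191, 192, 192, 191, 192, 191, 192, 192, 191, 190, 191, 184, 160, 117, 89, 78, 75, 79, 79, 84, 98, 107, 109]
1 b-r [17, 22, 10, -1, -5, -2, 19, 49, 60, 63, 64, 63, 63, 63, 64, 63, 61, 52, 30, 5, -5, -5, -3, -4]
H now [ -76.  -346.7  233.6] shift [-1.013e+02  3.473e+02  2.000e-01] yaw 0.22
t 43.65 F [-0.8 -0.4  0.1] gap 0.997 tilt 0.001 [ 0.001  0.002 -1.   ]
```

The wide roll is about 3.5 mm forward of its old spot and the thin one about 1 mm back. Both are clearly in their own places, so I'm handing in.

```bash
python3 -c "
from rig import r
print(r.job_done(), r.observe()['t'])"
```

```text
the job is handed in; nothing more can be done
the job is handed in; nothing more can be done
```

The job is handed in at about 44 s of the 138 s allowed. I laid the thin and wide rolls side by side on the rest, slid the small roll onto the dispenser's spindle, and hung the wide (middle) and thin (front) rolls back on the rod.

- **Small roll:** the last pictures show it on the spindle next to the flange. The arm put it at x ≈ +1 mm, about 4 mm short of touching the flange.
- **Other two rolls:** thin is within about 1 mm of its old place, and wide sits about 3.5 mm further forward than before.
- **Everything else:** no roll was dropped, the jar and stamp look unmoved in the top view, and the highest force I read at the end of a move was about 12 N. The gripper was open and clear of everything.
- **Not checked:** in the last side view the arm hid the wide roll, so its place was checked from the top view only.

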